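# Wipe the chips into the tray and latch it

## Task

Clear the carving board: with the cork block pressed lightly on the brown top plate, wipe all six wood chips off the plate's open end into the chip tray, without picking them up in the fingers, and lay the cork block flat on the bench when you are done with it. Gently press the chip tray fully in until its push-push latch takes, let go and make sure that it stays shut with the chips inside; leave the other things where they are.

Things in the scene. Friction and masses are not known exactly. Their poses are not given: they have to be found in the camera images.
- carving_board: carving board: low birch-plywood case fixed to the bench, 190 mm along its own x, 260 mm along its own y. Origin: centre of its underside, on the bench; z up. Flat brown top plate 72 mm above the bench. Hardwood battens 20 mm wide, 8 mm high stand on the plate along both long sides and across the +y end; the end at own y = -130 mm is open. The chip tray slides out of that end
- plate_mid (a point): centre of the bare top plate between the battens, on its surface, 72 mm above the bench, at own y = -10 mm of the board; axes as the carving board's. The bare plate reaches 75 mm either side of it along x (to the side battens), 120 mm along +y (to the end batten) and 120 mm along -y (to the open edge, where things drop into the open tray)
- chip_tray (a joint): chip tray, m: 0.10 = 100 mm out to the board's -y; 0 = latched (+-4 mm). About 1 N of friction; in the last 18 mm an ejector spring and the latch resist with up to 8 N. Push 5 to 7 mm past the resting place to a solid stop (at -2 to -11 mm, varies by start; 8 to 15 N there is plenty), let go: it returns 6 mm and stays. Let go too early, or push again when latched: it springs out 20 to 35 mm
- tray_front (a point): centre of the outer face of the tray's hardwood front, 34 mm above the bench; moves with the tray; axes as the carving board's, the face looks to -y. The front is 190 mm wide, 12 mm thick, from 5 to 59 mm above the bench, and has no handle. With the tray at 0 this point lies at own y = -155 mm of the board
- tray_floor (a point): centre of the tray's inner floor, 13 mm above the bench; moves with the tray; axes as the carving board's. Inside the tray is 158 mm along x, 156 mm along y and 44 mm deep; its rim is 3 mm below the underside of the plate
- cork_block: brown cork sanding block, 60 x 100 x 32 mm along its own x, y, z, about 50 g, lying flat on the bench at the left, long side roughly away from the robot; origin at the centre of its underside. It and the pine offcut may have changed places
- chip_1: loose wood chip on the plate: shallow curl of pale wood, 34 x 16 mm, 4 mm thick, about 7 mm high, 10 g; origin at the centre of its underside, long side along its own x
- chip_2: loose wood chip on the plate: cream curl, 30 x 18 mm, 4.5 mm thick, about 6.5 mm high, 10 g; origin at the centre of its underside, long side along its own x
- chip_3: loose wood chip on the plate: tan curl, 36 x 14 mm, 4 mm thick, about 8.5 mm high, 10 g; origin at the centre of its underside, long side along its own x
- chip_4: loose wood chip on the plate: flat pale chip, 30 x 16 x 5 mm, 10 g; origin at the centre of its underside, long side along its own x
- chip_5: loose wood chip on the plate: flat cream chip, 24 x 18 x 4 mm, 10 g; origin at the centre of its underside, long side along its own x
- chip_6: loose wood chip on the plate: thick tan chip, 26 x 15 x 7 mm, 10 g; origin at the centre of its underside, long side along its own x
- offcut_1: bystander: pale pine offcut, 45 x 110 x 28 mm along its own x, y, z, loose on the bench beside the cork block; origin at the centre of its underside
- screw_tin: bystander: round red tin, 72 mm across, 41 mm high, loose, at the left behind the cork block; origin at the centre of its underside
- oil_can: bystander: grey oil can, 62 mm across, 133 mm high with its spout, loose, at the right beyond the tray end of the board; origin at the centre of its underside

How it is judged:
On the way, in this order (a step that is already met when the one before it is completed fails the run):
1. the cork block bears on the top plate (contact force between cork_block and carving_board above 1 N and height (world z) of cork_block above 0.066 m and angle between cork_block's own z axis and vertical below 0.15 rad), for 0.1 s.
2. all six chips lie in the open chip tray (x of chip_1 in the frame of tray_floor between -0.078 and 0.078 m and y of chip_1 in the frame of tray_floor between -0.077 and 0.077 m and z of chip_1 in the frame of tray_floor between -0.004 and 0.045 m and x of chip_2 in the frame of tray_floor between -0.078 and 0.078 m and y of chip_2 in the frame of tray_floor between -0.077 and 0.077 m and z of chip_2 in the frame of tray_floor between -0.004 and 0.045 m and x of chip_3 in the frame of tray_floor between -0.078 and 0.078 m and y of chip_3 in the frame of tray_floor between -0.077 and 0.077 m and z of chip_3 in the frame of tray_floor between -0.004 and 0.045 m and x of chip_4 in the frame of tray_floor between -0.078 and 0.078 m and y of chip_4 in the frame of tray_floor between -0.077 and 0.077 m and z of chip_4 in the frame of tray_floor between -0.004 and 0.045 m and x of chip_5 in the frame of tray_floor between -0.078 and 0.078 m and y of chip_5 in the frame of tray_floor between -0.077 and 0.077 m and z of chip_5 in the frame of tray_floor between -0.004 and 0.045 m and x of chip_6 in the frame of tray_floor between -0.078 and 0.078 m and y of chip_6 in the frame of tray_floor between -0.077 and 0.077 m and z of chip_6 in the frame of tray_floor between -0.004 and 0.045 m and value of joint chip_tray above 0.04 m), for 0.2 s.
3. the tray is shut, nobody touches it and it stays (value of joint chip_tray between -0.007 and 0.007 m and velocity of joint chip_tray between -0.005 and 0.005 m/s and contact force between each of the fingers, the arm, cork_block and carving_board below 0.2 N and x of chip_1 in the frame of tray_floor between -0.078 and 0.078 m and y of chip_1 in the frame of tray_floor between -0.077 and 0.077 m and z of chip_1 in the frame of tray_floor between -0.004 and 0.045 m and x of chip_2 in the frame of tray_floor between -0.078 and 0.078 m and y of chip_2 in the frame of tray_floor between -0.077 and 0.077 m and z of chip_2 in the frame of tray_floor between -0.004 and 0.045 m and x of chip_3 in the frame of tray_floor between -0.078 and 0.078 m and y of chip_3 in the frame of tray_floor between -0.077 and 0.077 m and z of chip_3 in the frame of tray_floor between -0.004 and 0.045 m and x of chip_4 in the frame of tray_floor between -0.078 and 0.078 m and y of chip_4 in the frame of tray_floor between -0.077 and 0.077 m and z of chip_4 in the frame of tray_floor between -0.004 and 0.045 m and x of chip_5 in the frame of tray_floor between -0.078 and 0.078 m and y of chip_5 in the frame of tray_floor between -0.077 and 0.077 m and z of chip_5 in the frame of tray_floor between -0.004 and 0.045 m and x of chip_6 in the frame of tray_floor between -0.078 and 0.078 m and y of chip_6 in the frame of tray_floor between -0.077 and 0.077 m and z of chip_6 in the frame of tray_floor between -0.004 and 0.045 m), for 0.5 s.
At the end, for the whole second after the job is handed in: all six chips are inside the chip tray; the tray is shut within 7 mm of its nominal latched place and at rest with nothing touching it; the cork block lies flat on the bench (within 8 mm of its surface, 0.15 rad of level), released and at rest (all of step 3 and height (world z) of cork_block between -0.008 and 0.008 m and angle between cork_block's own z axis and vertical below 0.15 rad and linear speed of cork_block below 0.02 m/s).
It fails at once if a chip is pinched or pressed by the fingers (more than 3 N) (contact force between the fingers and chip_1 above 3 N or contact force between the fingers and chip_2 above 3 N or contact force between the fingers and chip_3 above 3 N or contact force between the fingers and chip_4 above 3 N or contact force between the fingers and chip_5 above 3 N or contact force between the fingers and chip_6 above 3 N).
It fails at once if the cork block is slammed or ground into the board (more than 90 N) (contact force between cork_block and carving_board above 90 N).
It fails at once if the fingers or the arm press the board or its tray with more than 45 N (contact force between any of the fingers, the arm and carving_board above 45 N).
It fails at once if a bystander is moved more than 20 mm (distance of any of offcut_1, screw_tin, oil_can from where it was at the start of the episode above 0.02 m).
It also fails if it takes over 72 s, if anything falls off the work surface, if the arm or the gripper's body presses on something with over 40 N, if the wrist force passes 120 N, or if a joint passes its speed limit or range.

## Robot

A 7-joint arm with a two-finger parallel gripper is mounted at the origin on a cart in front of the work surface, level with it; the furniture and walls round the work are solid. World frame = base frame: x ahead of the robot, y to its left, z up, the work surface at z = 0. Lengths are in m, angles in rad, forces in N, time in s.
With the tool pointing down it reaches from about 0.425 to 0.875 m from the base axis. Payload 4.7 kg.
Tool frame: the origin (TCP) lies midway between the tips of the shut fingers; the grasp point (between the pads) lies 19 mm behind it; y points along the fingers, z is the direction in which the jaws open and shut, and the axes are right-handed (so a half turn about y gives the same grasp; the last joint's range is limited). The gripper opens to 85 mm and grips with 20 to 120 N. Pads are 22 mm wide; open, the fingers measure 114 mm over their backs; the gripper's body (76 mm by 85 mm) begins 54 mm behind the grasp point. The pads swing forward as they close: fully open they stand 13 mm farther back than shut.
Start: joints at [0.014, 0.321, -0.07, 1.45, 0.023, 1.371, -0.057], TCP at [0.65, -0, 0.231] pointing down, gripper open.
Joint ranges: [-2.86, 2.86], [-0.3, 2.09], [-1.38, 1.24], [0.06, 2.45], [-1.56, 4.7], [0.09, 2.05], [-2.69, 2.69]. Speed limits (rad/s): [2.57, 2.57, 3.14, 3.14, 3.14, 3.14, 3.14].

## Interface

Orientations are given as a unit quaternion [w, x, y, z].
In Python, from station import manip gives the robot as it stands.
- The arm moves only by the shell command python3 -m crank 'ROWS'. ROWS is JSON, a list of rows, each an object with "fingers": the closure, from 0 (fully open) to 1 (shut); "travel": the shift along the tool's x, y, z in m, a list of three; "roll": the turn about the tool's y in degrees. A call has 1 to 12 rows; each row shifts and turns the commanded pose from where the row before left it, along the tool's axes as they then stand; what a row does not reach is not made up. A row lasts 1/10 s, in which the tool goes at most 50 mm and 8.59 degrees, less where a joint would pass 70% of its speed; a pose out of reach is approached as far as the arm can. A call with a gripper value outside its range is refused whole. The fingers move at their own pace and stop on an object; the grip force is fixed at half the most. Time passes only in rows, so rows that do not move let the fingers close. It gives the time, the measured TCP pose, the force and the opening at its end, in the units of the state.
- manip.state(): the state, without advancing time (a new reading comes with each control period).
- manip.grab_frame(name): name is "scene" or "side" or "wrist"; returns the picture (480x640x3 uint8, red, green, blue); there is no depth.
- manip.get_calibration(name): a dict with "intrinsics" (3x3 intrinsics, pixels), "k1" (the pictures are not rectified: a ray, as slopes to the right and down, at radius r is drawn at 1 + k1 r^2 times it, then the intrinsics apply), "eye" and "attitude" of the camera in the world. Camera axes: x right, y down, z forward; pixel columns grow to the right and rows downward; lengths in m; the calibration is good to about 2 mm. A picture is of the moment at which its call begins: read the wrist's pose just before it. get_calibration takes no time and is no camera call; for the wrist camera it gives the pose at the moment of the call.
- manip.close_job(): hands the job in, once; it reports no verdict.
The state is a dict: "time": time; "joint_positions": joint angles; "joint_vel": joint speeds; "joint_efforts": joint torques, N m; "position": TCP position; "ee_rot": TCP orientation; "force": force on the tool from outside, world axes, zero at the start; "torque": the same for the moment, N m; "gripper_width": finger opening in m.
Only numpy, scipy, OpenCV 4.12 (cv2) and the standard library are available. Lean on these libraries where they do the work, as an engineer would, in place of code of your own. Each camera call takes 0.05 s, during which the arm holds its last target.

## Working session

There is one attempt and no reset: what is moved stays moved. The work goes in short steps, Python scripts to look and compute and a shell command to move; the robot and the scene stay as the last step left them, time stands still between calls to the robot, and variables do not carry over. Pictures are saved under pics/ and viewed, and the job is handed in when it is done.

```bash
ls; mkdir -p pics; python3 - <<'E'
from station import manip
import cv2
print(manip.state())
for n in ("scene","side","wrist"):
    c=manip.get_calibration(n); print(n,c)
    cv2.imwrite(f"pics/{n}0.png",cv2.cvtColor(manip.grab_frame(n),cv2.COLOR_RGB2BGR))
E
```

```text
pics
{'time': 0.0, 'joint_positions': array([ 0.0141008 ,  0.32180072, -0.07007564,  1.4517053 ,  0.02255495,
        1.37074593, -0.05687311]), 'joint_vel': array([ 0.0007684 , -0.00238405,  0.00012959,  0.00125828, -0.00290802,
        0.0007324 , -0.00025854]), 'joint_efforts': array([-1.25131752e-03, -4.93579853e+01, -3.82724963e-01, -3.14334905e+01,
        1.30020955e-02,  1.12603378e-02,  4.26072404e-06]), 'position': array([ 6.49465888e-01, -3.89619666e-05,  2.30222643e-01]), 'ee_rot': array([-0.49952755,  0.50049187, -0.50044386,  0.49953584]), 'force': array([-0.55730907, -0.43282188, -0.78995229]), 'torque': array([-0.03554529, -0.00804882, -0.02000585]), 'gripper_width': 0.08561961881943098}
scene {'intrinsics': array([[475.18758841,   0.        , 320.7561921 ],
       [  0.        , 475.18758841, 241.0361531 ],
       [  0.        ,   0.        ,   1.        ]]), 'k1': -0.0021914898850524697, 'eye': array([-0.06111776, -0.6479855 ,  1.09758501]), 'attitude': array([-0.30012819,  0.86660478, -0.37863571,  0.12471657])}
side {'intrinsics': array([[605.92434065,   0.        , 330.19509523],
       [  0.        , 605.92434065, 235.82820305],
       [  0.        ,   0.        ,   1.        ]]), 'k1': 0.054792230165130185, 'eye': array([0.58126053, 1.55127457, 1.32808085]), 'attitude': array([-0.00149559,  0.02175947,  0.89687844, -0.44173901])}
wrist {'intrinsics': array([[369.34995646,   0.        , 322.84391835],
       [  0.        , 369.34995646, 241.46648166],
       [  0.        ,   0.        ,   1.        ]]), 'k1': -0.023046859506495865, 'eye': array([0.65068339, 0.08107915, 0.37302017]), 'attitude': array([ 1.61380020e-01,  9.86891743e-01,  2.25054042e-04, -1.06118794e-03])}
```

View pics/scene0.png

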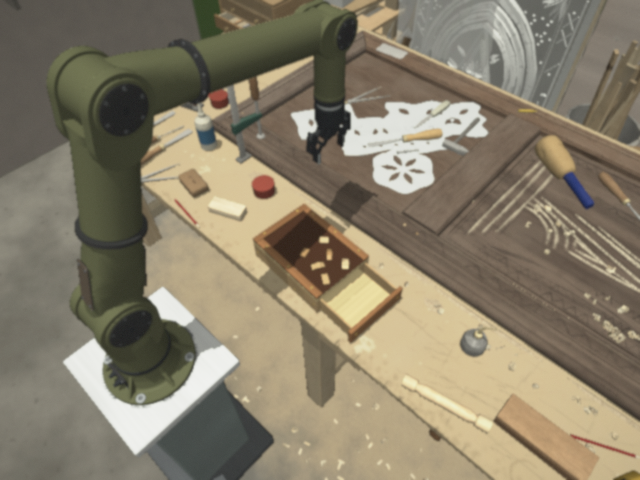

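View pics/side0.png

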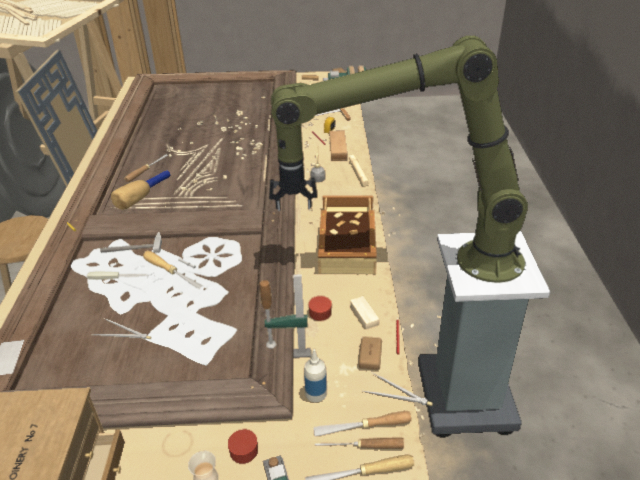

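View pics/wrist0.png

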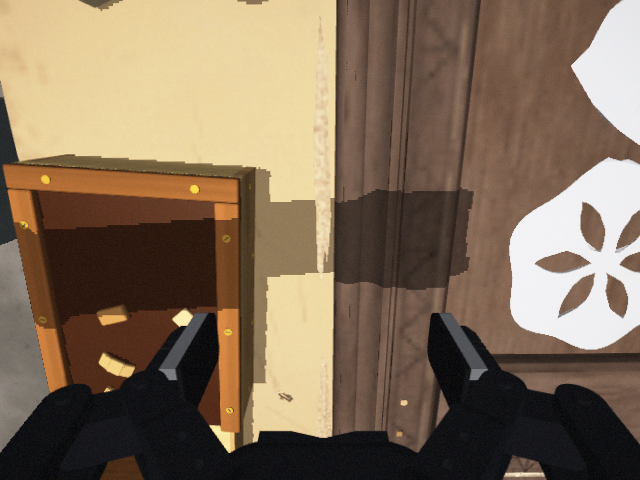

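```bash
cat > h.py <<'E'
import numpy as np, cv2
from scipy.spatial.transform import Rotation as R
from station import manip
def Rm(q): return R.from_quat([q[1],q[2],q[3],q[0]])
def cal(n): return manip.get_calibration(n)
def w(c,u,v,z):
    K=np.array(c["intrinsics"]); p=cv2.undistortPoints(np.array([[[u,v]]],float),K,np.array([c["k1"],0,0,0.]))[0,0]
    d=Rm(c["attitude"]).apply([p[0],p[1],1]); e=np.array(c["eye"]); return e+d*(z-e[2])/d[2]
def proj(c,P):
    P=np.atleast_2d(P); q=Rm(c["attitude"]).inv().apply(P-c["eye"])
    x=q[:,:2]/q[:,2:]; r2=(x**2).sum(1,keepdims=True); x=x*(1+c["k1"]*r2); K=c["intrinsics"]
    return np.c_[x[:,0]*K[0,0]+K[0,2],x[:,1]*K[1,1]+K[1,2]]
def snap(n,f):
    c=cal(n); im=cv2.cvtColor(manip.grab_frame(n),cv2.COLOR_RGB2BGR); cv2.imwrite(f"pics/{f}.png",im); return c,im
def crop(src,dst,x0,y0,x1,y1,s):
    im=cv2.imread(f"pics/{src}.png")[y0:y1,x0:x1]; cv2.imwrite(f"pics/{dst}.png",cv2.resize(im,None,fx=s,fy=s,interpolation=cv2.INTER_CUBIC))
E
python3 - <<'E'
from h import *
crop("scene0","sc_a",240,190,410,340,4.5)
crop("side0","si_a",300,180,400,290,5)
crop("side0","si_b",290,280,410,380,6)
crop("scene0","sc_b",160,150,290,230,6)
E
```

```text
(no output)
```

View pics/sc_a.png

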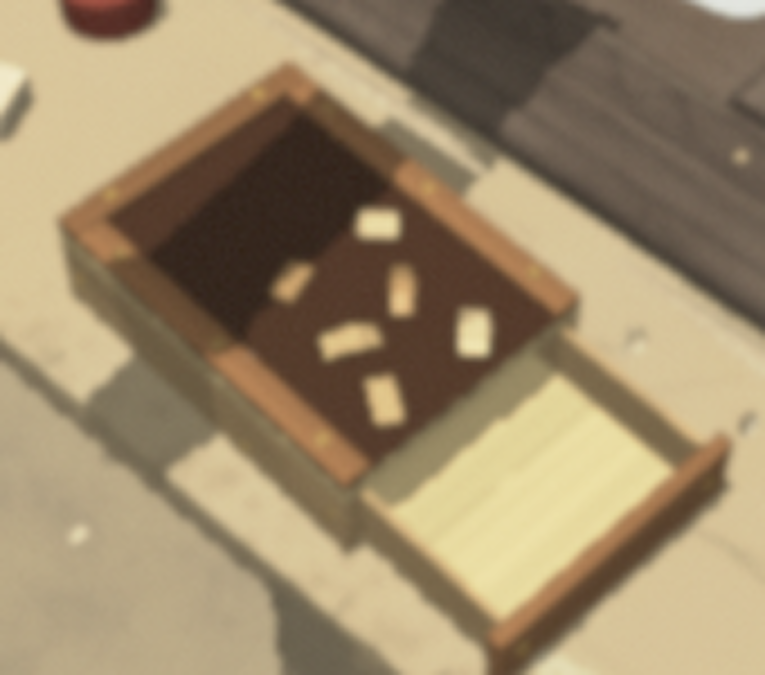

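View pics/si_a.png

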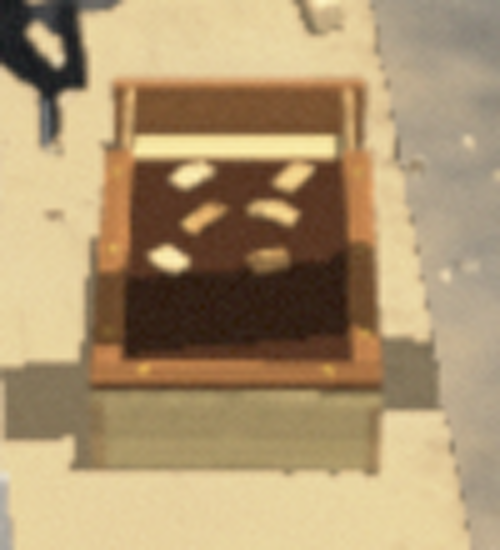

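View pics/si_b.png

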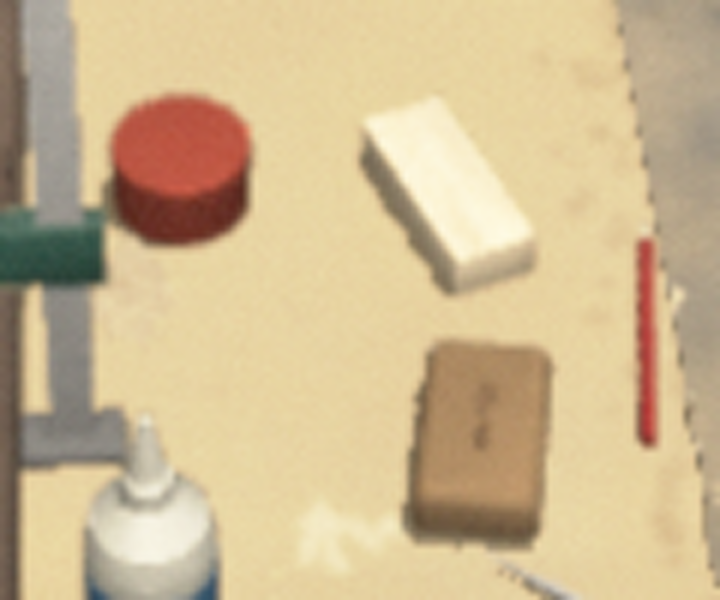

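View pics/sc_b.png

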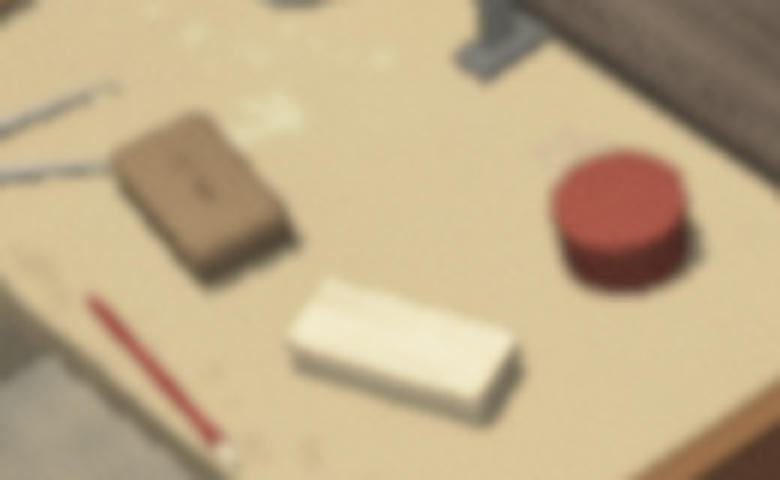

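```bash
python3 - <<'E'
from h import *
s=cal("scene"); d=cal("side")
def S(x,y,z,o=(160,150),k=6): return w(s,o[0]+x/k,o[1]+y/k,z)[:2].round(3)
def D(x,y,z,o=(290,280),k=6): return w(d,o[0]+x/k,o[1]+y/k,z)[:2].round(3)
print("cork top scene",[S(*p,.032) for p in((112,158),(200,112),(290,210),(205,258))])
print("cork top side",[D(*p,.032) for p in((432,345),(550,350),(538,525),(412,512))])
print("offcut top",[S(*p,.028) for p in((330,278),(520,335),(480,398),(290,328))],[D(*p,.028) for p in((362,122),(437,97),(535,237),(455,268))])
print("tin",S(620,200,.041),D(180,145,.041))
o=(240,190)
print("board top corners z.08", [S(*p,.08,o,4.5) for p in((62,218),(288,65),(578,295),(352,482))])
o2=(300,180)
print(" side", [D(*p,.08,o2,5) for p in((92,362),(382,362),(370,150),(108,150))])
print("tray front top outer z.059",[S(*p,.059,o,4.5) for p in((495,640),(728,440))],[D(*p,.059,o2,5) for p in((113,82),(365,82))])
print("chips",[S(*p,.076,o,4.5) for p in((378,223),(293,282),(402,290),(350,340),(473,332),(384,400))])
print("chips",[D(*p,.076,o2,5) for p in((168,258),(268,260),(204,216),(274,212),(190,175),(293,178))])
print("oil",w(s,474,343,.04)[:2],w(d,318,172,.04)[:2])
E
```

```text
cork top scene [array([0.423, 0.441]), array([0.476, 0.434]), array([0.462, 0.34 ]), array([0.411, 0.345])]
cork top side [array([0.463, 0.351]), array([0.407, 0.358]), array([0.424, 0.463]), array([0.48 , 0.453])]
offcut top [array([0.447, 0.29 ]), array([0.487, 0.188]), array([0.446, 0.171]), array([0.411, 0.278])] [array([0.486, 0.192]), array([0.446, 0.176]), array([0.406, 0.279]), array([0.447, 0.298])]
tin [0.579 0.21 ] [0.58  0.217]
board top corners z.08 [array([0.394, 0.042]), array([0.576, 0.028]), array([ 0.561, -0.225]), array([ 0.377, -0.215])]
 side [array([0.578, 0.016]), array([0.39 , 0.027]), array([ 0.374, -0.212]), array([ 0.561, -0.224])]
tray front top outer z.059 [array([ 0.367, -0.329]), array([ 0.552, -0.345])] [array([ 0.554, -0.342]), array([ 0.366, -0.33 ])]
chips [array([ 0.523, -0.1  ]), array([ 0.456, -0.093]), array([ 0.496, -0.144]), array([ 0.448, -0.146]), array([ 0.501, -0.195]), array([ 0.431, -0.189])]
chips [array([ 0.524, -0.099]), array([ 0.456, -0.092]), array([ 0.497, -0.145]), array([ 0.448, -0.147]), array([ 0.504, -0.195]), array([ 0.431, -0.187])]
oil [ 0.55530393 -0.56164791] [ 0.56710076 -0.54798413]
```

```bash
python3 - <<'E'
from h import *
s=manip.state(); print(s['time'],Rm(s['ee_rot']).as_matrix().round(3))
d=cal("wrist")
# board local fit using wrist image corners
o=crop("wrist0","w_a",0,150,260,480,1.8)
E
```

```text
0.15 [[ 0.    -0.001  1.   ]
 [-1.    -0.     0.   ]
 [ 0.    -1.    -0.001]]
```

View pics/w_a.png

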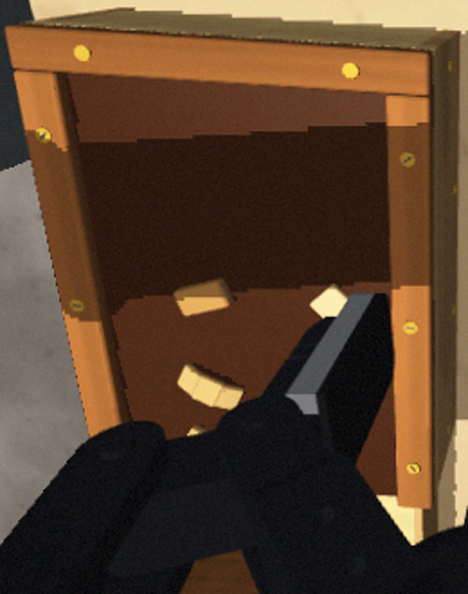

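```bash
python3 - <<'E'
from h import *
d=cal("wrist")
P=[w(d,x/1.8,150+y/1.8,.08)[:2] for x,y in((8,27),(430,53),(432,508))]
print(np.round(P,4))
v=P[1]-P[0]; print(np.linalg.norm(v),np.degrees(np.arctan2(v[1],v[0])))
v=P[1]-P[2]; print(np.linalg.norm(v),np.degrees(np.arctan2(-v[0],v[1])))
# combined fit
loc=np.array([(-95,130),(95,130),(95,-130)])/1000
sc=np.array([[0.394,.042],[.576,.028],[.561,-.225],[.377,-.215]]); l4=np.array([(-95,130),(95,130),(95,-130),(-95,-130)])/1000
sd=np.array([[.39,.027],[.578,.016],[.561,-.224],[.374,-.212]])
from scipy.optimize import least_squares
def fit(L,W):
    f=lambda p:(W-(L@np.array([[np.cos(p[2]),np.sin(p[2])],[-np.sin(p[2]),np.cos(p[2])]])+p[:2])).ravel()
    r=least_squares(f,[.476,-.095,-.06]); return r.x[:2].round(4),np.degrees(r.x[2]).round(2),(r.fun*1000).round(1)
print(fit(loc,np.array(P)));print(fit(l4,sc));print(fit(l4,sd));print(fit(np.r_[loc,l4,l4],np.r_[P,sc,sd]))
E
```

```text
[[ 0.396   0.0468]
 [ 0.5835  0.0345]
 [ 0.5655 -0.2233]]
0.18786651486539163 -3.7470501351303227
0.2584665641180228 -3.999273001953968
(array([ 0.4804, -0.0884]), np.float64(-3.99), array([ 1.4, -1.1, -0.7, -0.2, -0.7,  1.3]))
(array([ 0.477 , -0.0925]), np.float64(-3.65), array([ 3.5, -1.3, -4.1, -3.2, -2.5,  3.3,  3.1,  1.2]))
(array([ 0.4758, -0.0983]), np.float64(-3.78), array([  0.5, -10.7,  -1.1,  -9.2,  -1. ,  10.2,   1.6,   9.7]))
(array([ 0.4775, -0.0935]), np.float64(-3.75), array([  4.8,   4.3,   2.7,   4.5,   1.7,   6.1,   2.8,  -0.4,  -4.8,
        -2. ,  -2.8,   4.4,   2.8,   2. ,  -1.2, -15.4,  -2.8, -14. ,
        -2.8,   5.4,  -0.2,   5. ]))
```

```bash
python3 -m crank '[{"fingers":0,"travel":[-0.031,0,-0.02],"roll":0},{"fingers":0,"travel":[-0.031,0,-0.02],"roll":0},{"fingers":0,"travel":[-0.031,0,-0.02],"roll":0},{"fingers":0,"travel":[-0.031,0,-0.02],"roll":0},{"fingers":0,"travel":[-0.031,0,-0.02],"roll":0},{"fingers":0,"travel":[-0.031,0,-0.02],"roll":0},{"fingers":0,"travel":[-0.031,0,-0.02],"roll":0},{"fingers":0,"travel":[-0.031,0,-0.02],"roll":0},{"fingers":0,"travel":[-0.031,0,-0.02],"roll":0},{"fingers":0,"travel":[-0.031,0,-0.02],"roll":0},{"fingers":0,"travel":[0,0,0],"roll":8}]'; python3 -c "
from h import *
c,_=snap('wrist','w1');print(c['eye'],c['attitude'],manip.state()['position'],manip.state()['time'])
import pickle;pickle.dump(c,open('c1.pkl','wb'))"
```

```text
time: 1.25
position: [0.4455, 0.3159, 0.2313]
ee_rot: [0.466, -0.466, 0.533, -0.531]
force: [0.9, -0.3, -0.5]
gripper_width: 0.0859
[0.45752056 0.39585764 0.37423561] [ 0.15975234  0.98493051 -0.06518303 -0.01192706] [0.447618   0.31290888 0.23121766] 1.3
```

View pics/w1.png

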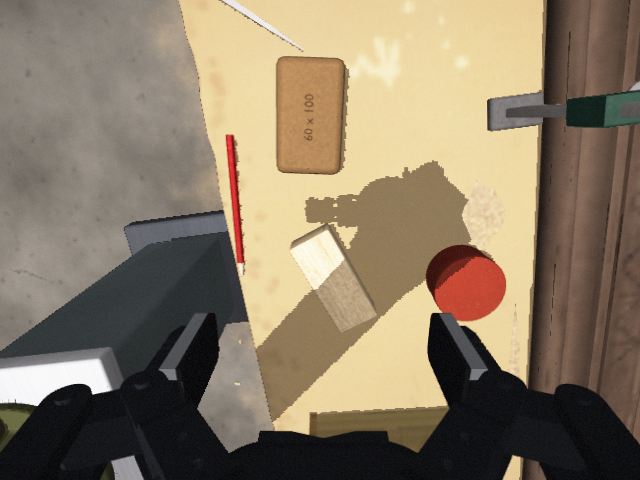

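```bash
python3 - <<'E'
from h import *
import pickle;c=pickle.load(open('c1.pkl','rb'))
P=np.array([w(c,u,v,.032)[:2] for u,v in((277,57),(344,58),(340,173),(277,170))]);print(P.round(4),P.mean(0))
Q=np.array([w(c,u,v,.028)[:2] for u,v in((290,243),(326,224),(377,316),(343,333))]);print(Q.round(4),Q.mean(0))
print(w(c,466,282,.041))
v=(P[0]+P[1]-P[2]-P[3])/2;print(np.linalg.norm(v),np.degrees(np.arctan2(-v[0],v[1])))
s=manip.state();print(s['position'],s['time'],Rm(s['ee_rot']).as_matrix().round(3))
crop('w1','w1c',255,40,365,190,5)
E
```

```text
[[0.4249 0.4503]
 [0.4807 0.442 ]
 [0.466  0.3467]
 [0.4089 0.357 ]] [0.44513174 0.39898436]
[[0.4089 0.2843]
 [0.4468 0.2989]
 [0.4873 0.1914]
 [0.4491 0.1756]] [0.44801592 0.2375431 ]
[0.57684354 0.22532986 0.041     ]
0.09550347024662093 -9.261432864521634
[0.447618   0.31290888 0.23121766] 1.3 [[-0.143 -0.001  0.99 ]
 [-0.99   0.001 -0.143]
 [-0.    -1.    -0.001]]
```

View pics/w1c.png

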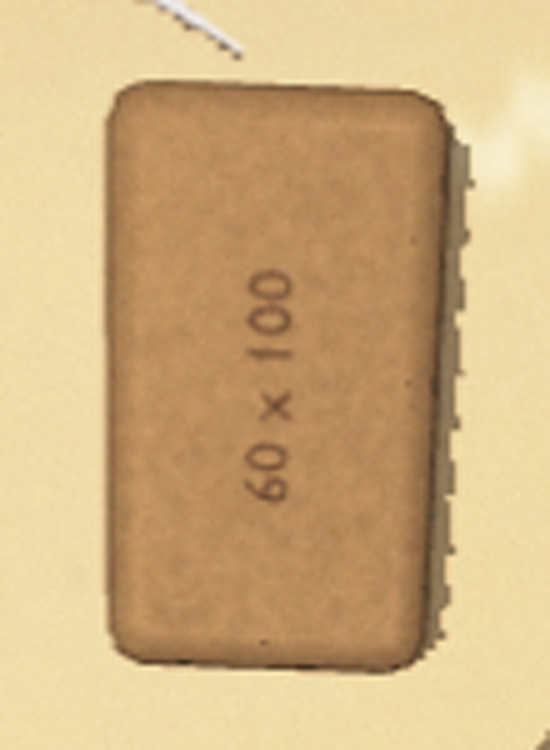

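```bash
python3 -m crank '[{"fingers":0,"travel":[0,0,0],"roll":1},{"fingers":0,"travel":[-0.03,0,-0.006],"roll":0},{"fingers":0,"travel":[-0.03,0,-0.006],"roll":0},{"fingers":0,"travel":[-0.0254,0.02,-0.005],"roll":0},{"fingers":0,"travel":[0,0.04,0],"roll":0},{"fingers":0,"travel":[0,0.04,0],"roll":0},{"fingers":0,"travel":[0,0.04,0],"roll":0},{"fingers":0,"travel":[0,0.02,0],"roll":0},{"fingers":0,"travel":[0,0,0],"roll":0},{"fingers":0,"travel":[0,0,0],"roll":0}]'; python3 -c "
from h import *
snap('side','s2');snap('wrist','w2');s=manip.state();print(s['position'],s['time'])
crop('s2','s2c',290,260,450,380,5)"
```

```text
time: 2.3
position: [0.4476, 0.3963, 0.0717]
ee_rot: [-0.459, 0.459, -0.538, 0.538]
force: [0.1, 0.4, 0.6]
gripper_width: 0.0855
[0.44809941 0.39752216 0.07324772] 2.4
```

View pics/w2.png

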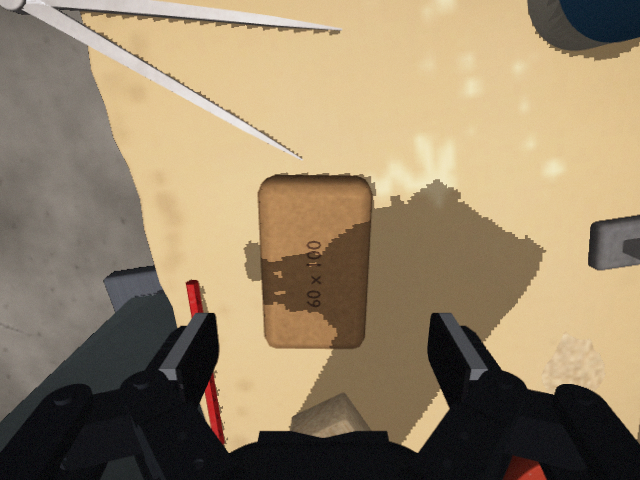

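View pics/s2c.png

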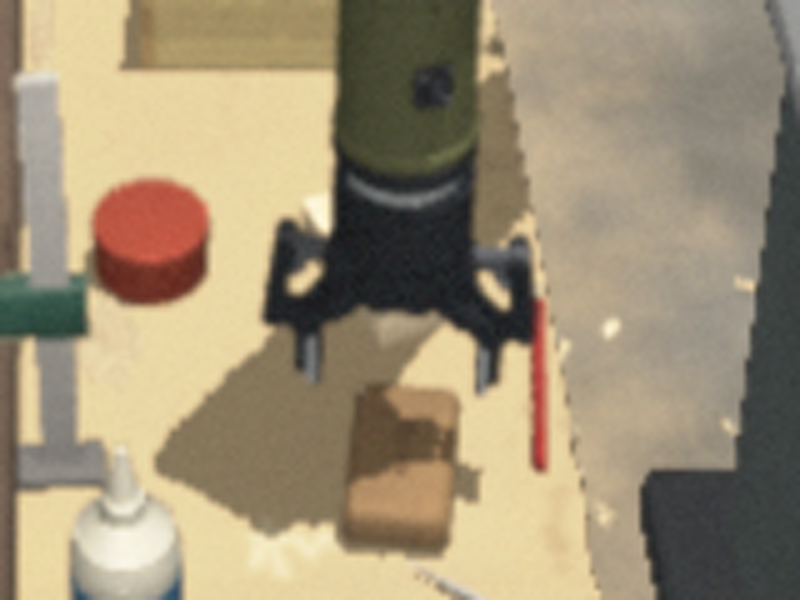

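```bash
python3 -m crank '[{"fingers":0,"travel":[-0.002,0.03,-0.003],"roll":0},{"fingers":0,"travel":[0,0.033,0],"roll":0},{"fingers":0,"travel":[0,0,0],"roll":0},{"fingers":0,"travel":[0,0,0],"roll":0},{"fingers":1,"travel":[0,0,0],"roll":0},{"fingers":1,"travel":[0,0,0],"roll":0},{"fingers":1,"travel":[0,0,0],"roll":0},{"fingers":1,"travel":[0,0,0],"roll":0},{"fingers":1,"travel":[0,0,0],"roll":0}]'; python3 -c "
from h import *
snap('side','s3');s=manip.state();print(s)
crop('s3','s3c',290,260,450,380,5)"
```

```text
time: 3.3
position: [0.4456, 0.4008, 0.011]
ee_rot: [-0.461, 0.458, -0.538, 0.538]
force: [0.4, -0.2, 6.0]
gripper_width: 0.0584
{'time': 3.35, 'joint_positions': array([-0.50046796,  0.43416888, -0.33289845,  1.79292773,  0.17207234,
        0.9381898 , -1.06339902]), 'joint_vel': array([ 0.00055936, -0.00013583, -0.00022307,  0.0005554 , -0.00057604,
       -0.00061319,  0.00010795]), 'joint_efforts': array([-1.46564660e-01, -4.44968712e+01, -3.61548834e+00, -2.32547057e+01,
        4.84460138e-02, -1.95319341e-01, -3.16687008e-03]), 'position': array([0.44555502, 0.40083455, 0.01099163]), 'ee_rot': array([-0.46080991,  0.45758063, -0.53764747,  0.53778192]), 'force': array([-0.36155856,  0.01924418,  6.15649363]), 'torque': array([-0.14204008,  0.13951421,  0.01136383]), 'gripper_width': 0.05861268026499154}
```

View pics/s3c.png

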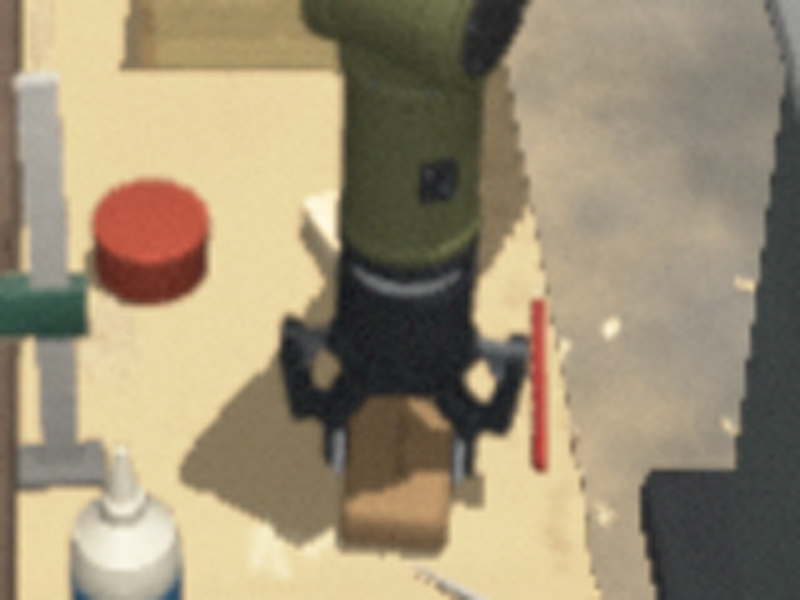

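```bash
python3 -m crank '[{"fingers":1,"travel":[0,-0.02,0],"roll":0},{"fingers":1,"travel":[0,-0.04,0],"roll":0},{"fingers":1,"travel":[0,-0.05,0],"roll":0},{"fingers":1,"travel":[0,-0.04,0],"roll":0},{"fingers":1,"travel":[0.03,0,0.006],"roll":0},{"fingers":1,"travel":[0.04,0,0.008],"roll":0},{"fingers":1,"travel":[0.04,0,0.008],"roll":0},{"fingers":1,"travel":[0.04,0,0.008],"roll":0},{"fingers":1,"travel":[0.04,0,0.008],"roll":0},{"fingers":1,"travel":[0.04,0,0.008],"roll":0},{"fingers":1,"travel":[0.04,0,0.008],"roll":0}]'
python3 -m crank '[{"fingers":1,"travel":[0.04,0,0.008],"roll":0},{"fingers":1,"travel":[0.04,0,0.008],"roll":0},{"fingers":1,"travel":[0.04,0,0.008],"roll":0},{"fingers":1,"travel":[0.03,0,0.008],"roll":0},{"fingers":1,"travel":[0,0,0],"roll":8.5},{"fingers":1,"travel":[0,0,0],"roll":8.5},{"fingers":1,"travel":[0,0,0],"roll":8.5},{"fingers":1,"travel":[0,0,0],"roll":8.5},{"fingers":1,"travel":[0,0,0],"roll":8.5},{"fingers":1,"travel":[0,0,0],"roll":8.5},{"fingers":1,"travel":[0,0,0],"roll":8.5},{"fingers":1,"travel":[0,0,0],"roll":8.5}]'
python3 -m crank '[{"fingers":1,"travel":[0,0,0],"roll":8.5},{"fingers":1,"travel":[0,0,0],"roll":8},{"fingers":1,"travel":[0,0,0],"roll":0},{"fingers":1,"travel":[0,0,0],"roll":0},{"fingers":1,"travel":[0,0,0],"roll":0}]'
python3 -c "
from h import *
snap('side','s4');snap('scene','c4');s=manip.state();print(s['time'],s['position'],s['force'],s['joint_positions']);print(Rm(s['ee_rot']).as_matrix().round(3))
crop('s4','s4c',290,150,450,290,5);crop('c4','c4c',230,150,420,310,4)"
```

```text
time: 4.45
position: [0.4551, 0.1228, 0.1593]
ee_rot: [-0.46, 0.459, -0.537, 0.538]
force: [0.6, -0.3, 0.2]
gripper_width: 0.0585
time: 5.65
position: [0.4634, -0.0288, 0.1592]
ee_rot: [-0.079, 0.077, -0.703, 0.703]
force: [0.4, 0.6, -1.4]
gripper_width: 0.0586
time: 6.15
position: [0.4633, -0.0288, 0.1586]
ee_rot: [0.021, -0.021, -0.707, 0.707]
force: [-0.3, -0.6, -0.9]
gripper_width: 0.0584
6.25 [ 0.46320102 -0.02884006  0.1584879 ] [ 0.27596052 -0.1304841  -0.24248104] [ 2.89659543e-02 -2.01464312e-02 -2.37794897e-02  1.98878939e+00
 -4.64860768e-04  1.17262644e+00 -1.62504590e+00]
[[-0.998  0.    -0.06 ]
 [ 0.06  -0.    -0.998]
 [-0.    -1.     0.   ]]
```

View pics/s4c.png

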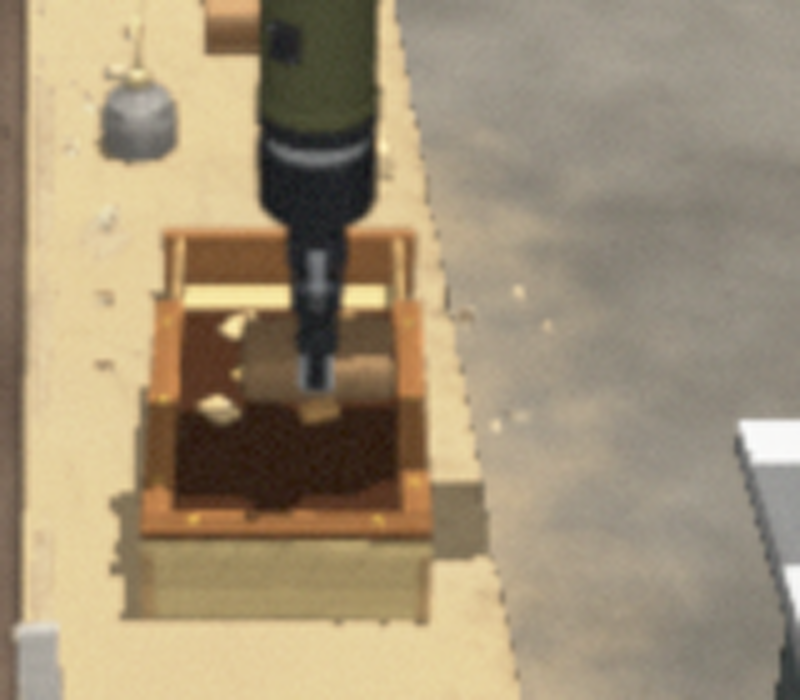

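View pics/c4c.png

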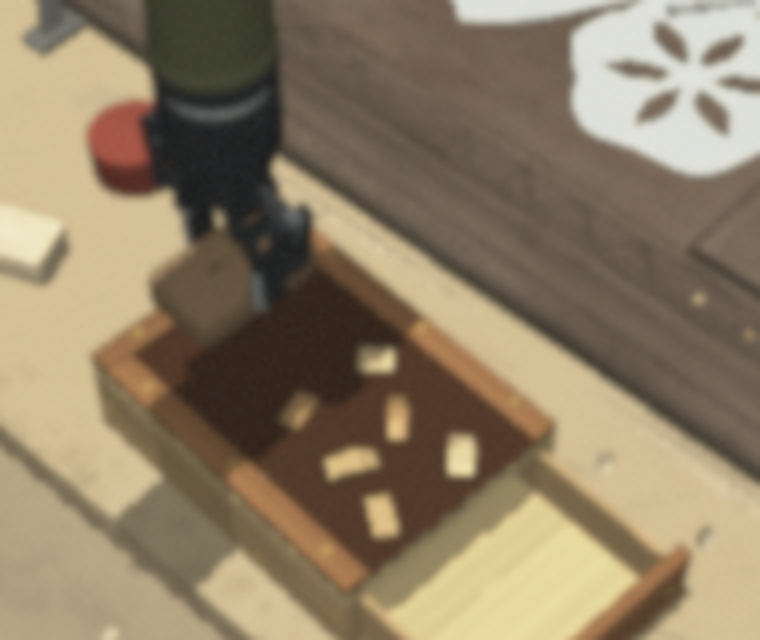

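```bash
python3 -m crank '[{"fingers":1,"travel":[0,0.03,0],"roll":0.5},{"fingers":1,"travel":[0,0.03,0],"roll":0},{"fingers":1,"travel":[0,0.008,0],"roll":0},{"fingers":1,"travel":[0,0,0],"roll":0},{"fingers":1,"travel":[0,0,0],"roll":0}]'; python3 -c "
from h import *
snap('side','s5');snap('scene','c5');s=manip.state();print(s['time'],s['position'],s['force'],s['joint_positions'])
crop('s5','s5c',290,180,450,290,5);crop('c5','c5c',230,180,400,310,4.5)"
```

```text
time: 6.75
position: [0.4641, -0.0289, 0.0914]
ee_rot: [-0.024, 0.025, 0.707, -0.707]
force: [0.1, -0.7, 0.0]
gripper_width: 0.0583
6.85 [ 0.46446087 -0.02889418  0.09189384] [-0.00371414  0.07149006 -0.59570381] [ 2.86618572e-02  5.23428846e-02 -2.42649137e-02  2.06079679e+00
  1.59496164e-03  1.02562348e+00 -1.63679068e+00]
```

View pics/s5c.png

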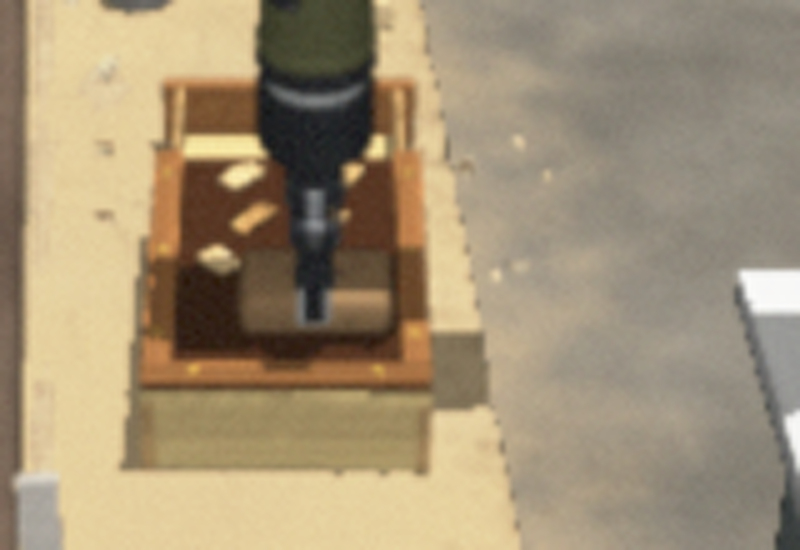

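View pics/c5c.png

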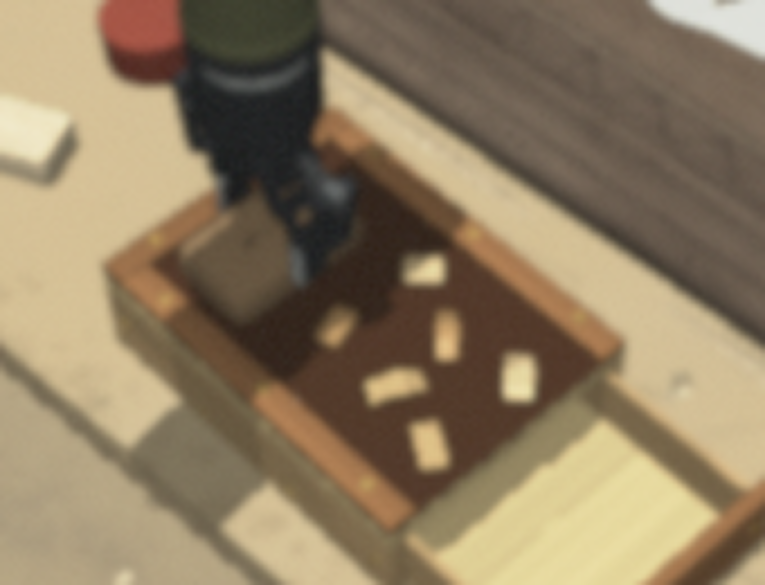

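```bash
python3 -m crank '[{"fingers":1,"travel":[-0.002,0.004,0],"roll":0},{"fingers":1,"travel":[0,0.003,0],"roll":0},{"fingers":1,"travel":[0,0.001,0],"roll":0},{"fingers":1,"travel":[0,0.001,0],"roll":0},{"fingers":1,"travel":[0,0,0],"roll":0},{"fingers":1,"travel":[0,0,0],"roll":0}]'
```

```text
time: 7.45
position: [0.4656, -0.029, 0.0829]
ee_rot: [0.024, -0.025, -0.707, 0.707]
force: [-4.8, 0.5, 11.1]
gripper_width: 0.0584
```

```bash
python3 -m crank '[{"fingers":1,"travel":[0,-0.0005,0],"roll":0},{"fingers":1,"travel":[0,0,0.005],"roll":0},{"fingers":1,"travel":[0,0,0.01],"roll":0},{"fingers":1,"travel":[0,0,0.01],"roll":0},{"fingers":1,"travel":[0,0,0.005],"roll":0}]';python3 -c "
from h import *
snap('side','s6');s=manip.state();print(s['time'],s['position'],s['force'])
crop('s6','s6c',290,180,450,290,5)"
```

```text
time: 7.95
position: [0.4644, -0.0589, 0.083]
ee_rot: [-0.024, 0.026, 0.707, -0.706]
force: [0.5, 3.7, 5.3]
gripper_width: 0.0584
8.0 [ 0.46433232 -0.05964847  0.08300721] [0.03010106 1.05895532 5.91316901]
```

View pics/s6c.png

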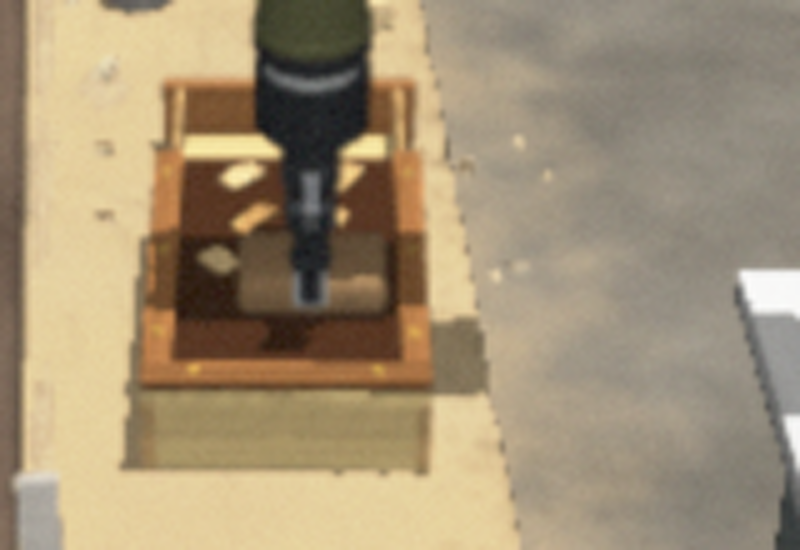

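```bash
python3 -m crank '[{"fingers":1,"travel":[0,0,0.01],"roll":0},{"fingers":1,"travel":[0,0,0.01],"roll":0},{"fingers":1,"travel":[0,0,0.01],"roll":0},{"fingers":1,"travel":[0,0,0.01],"roll":0},{"fingers":1,"travel":[0,0,0.01],"roll":0},{"fingers":1,"travel":[0,0,0.01],"roll":0},{"fingers":1,"travel":[0,0,0.01],"roll":0},{"fingers":1,"travel":[0,0,0.01],"roll":0},{"fingers":1,"travel":[0,0,0.01],"roll":0},{"fingers":1,"travel":[0,0,0.01],"roll":0},{"fingers":1,"travel":[0,0,0.005],"roll":0},{"fingers":1,"travel":[0,0,0],"roll":0}]';python3 -c "
from h import *
snap('side','s7');snap('scene','c7');s=manip.state();print(s['time'],s['position'],s['force'])
crop('s7','s7c',290,180,450,290,5);crop('c7','c7c',240,190,410,340,4.5)"
```

```text
time: 9.2
position: [0.4569, -0.1645, 0.083]
ee_rot: [0.024, -0.026, -0.707, 0.707]
force: [-0.4, 1.2, 5.5]
gripper_width: 0.0584
9.3 [ 0.45685325 -0.16448177  0.08295234] [0.91622953 0.83035034 5.90073596]
```

View pics/s7c.png

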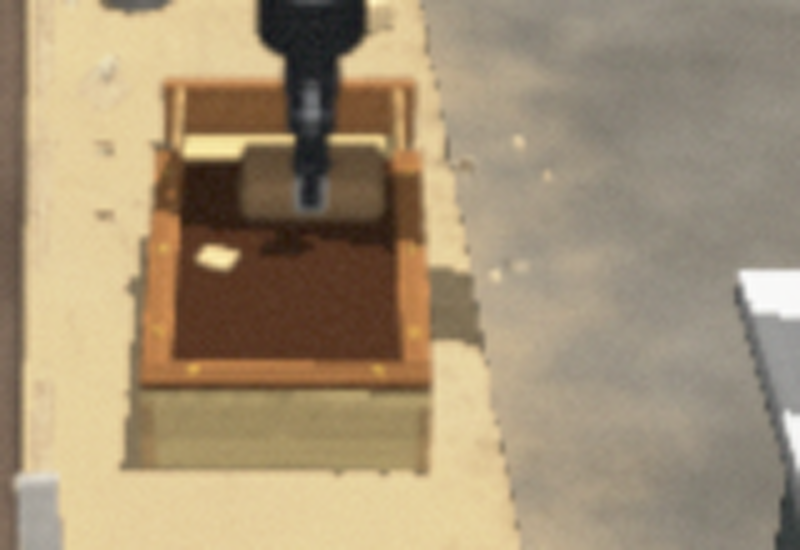

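View pics/c7c.png

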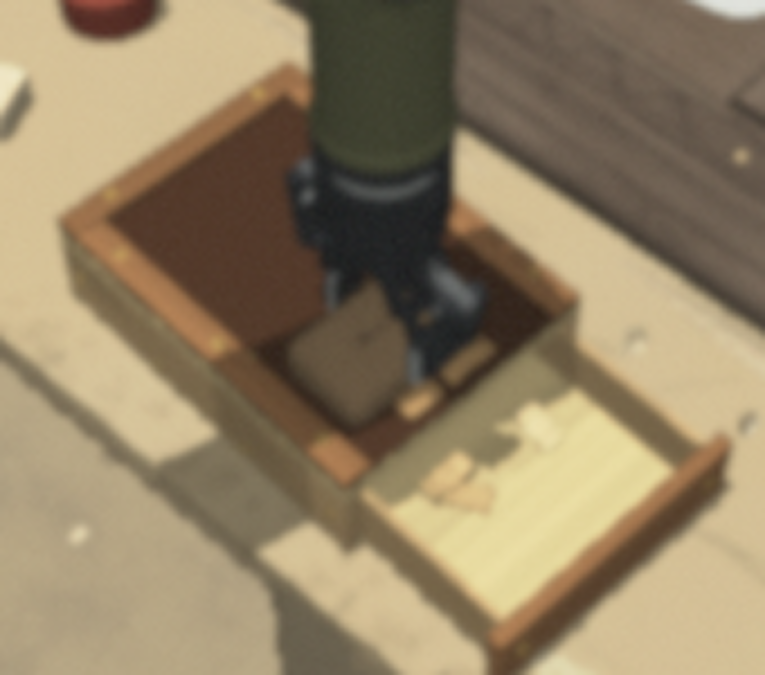

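```bash
python3 -m crank '[{"fingers":1,"travel":[0,0,0.01],"roll":0},{"fingers":1,"travel":[0,0,0.01],"roll":0},{"fingers":1,"travel":[0,0,0.008],"roll":0},{"fingers":1,"travel":[0,0,0.002],"roll":0},{"fingers":1,"travel":[0,0,0],"roll":0}]';python3 -c "
from h import *
snap('side','s8');snap('scene','c8');s=manip.state();print(s['time'],s['position'],s['force'])
crop('s8','s8c',290,180,450,290,5);crop('c8','c8c',240,190,410,340,4.5)"
```

```text
time: 9.8
position: [0.4547, -0.194, 0.083]
ee_rot: [0.024, -0.026, -0.707, 0.707]
force: [1.0, 1.7, 5.0]
gripper_width: 0.0585
9.9 [ 0.45473837 -0.19395591  0.08297932] [-0.27875501  1.13040727  5.47562988]
```

View pics/c8c.png

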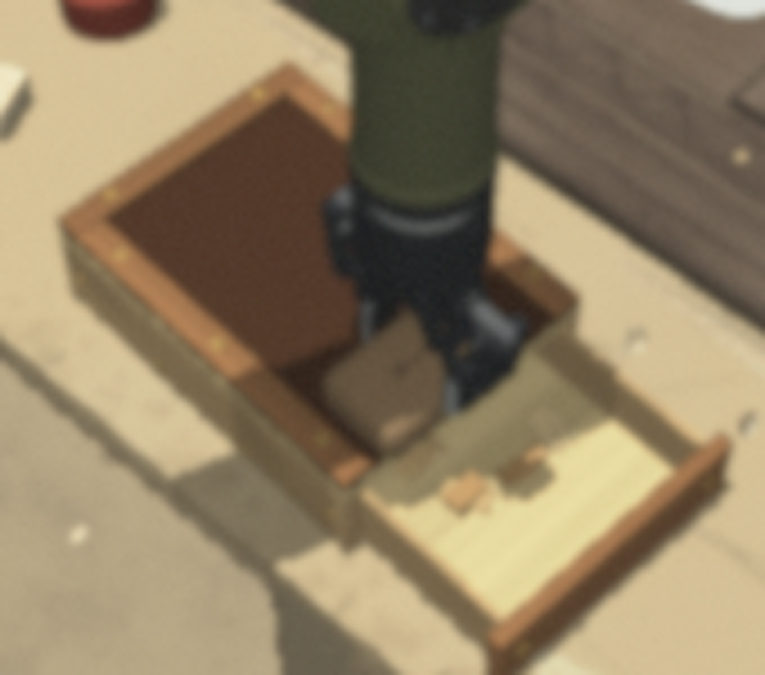

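View pics/s8c.png

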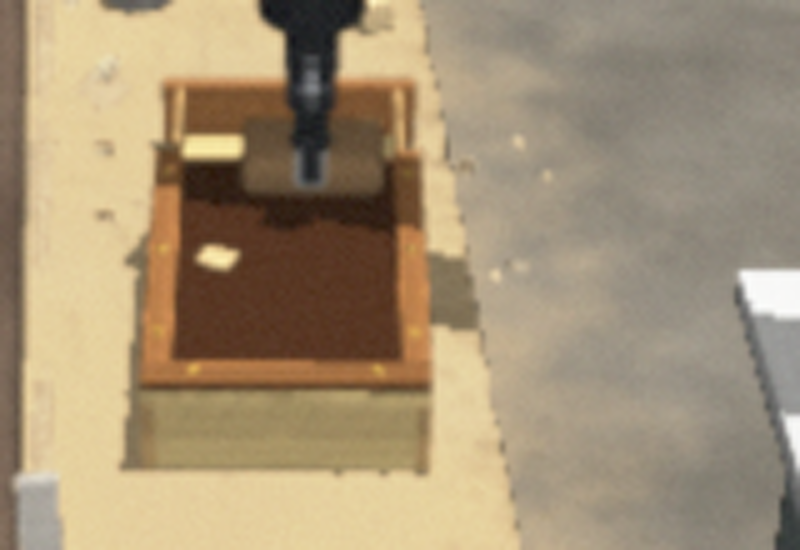

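```bash
python3 -m crank '[{"fingers":1,"travel":[0,-0.02,0],"roll":0},{"fingers":1,"travel":[0,-0.02,-0.02],"roll":0},{"fingers":1,"travel":[-0.012,0,-0.04],"roll":0},{"fingers":1,"travel":[-0.012,0,-0.04],"roll":0},{"fingers":1,"travel":[-0.013,0,-0.04],"roll":0},{"fingers":1,"travel":[0,0.01,-0.017],"roll":0},{"fingers":1,"travel":[0,0.015,0],"roll":0},{"fingers":1,"travel":[0,0.008,0],"roll":0},{"fingers":1,"travel":[0,0,0],"roll":0},{"fingers":1,"travel":[0,0,0],"roll":0}]';python3 -c "
from h import *
snap('side','s9');snap('scene','c9');s=manip.state();print(s['time'],s['position'],s['force'])
crop('s9','s9c',290,180,450,290,5);crop('c9','c9c',240,190,410,340,4.5)"
```

```text
time: 10.9
position: [0.5014, -0.0405, 0.0889]
ee_rot: [0.025, -0.025, -0.707, 0.707]
force: [0.4, -0.7, -0.1]
gripper_width: 0.0582
11.0 [ 0.50196555 -0.04033627  0.08946769] [-0.35902213  0.65550771 -1.30433593]
```

View pics/c9c.png

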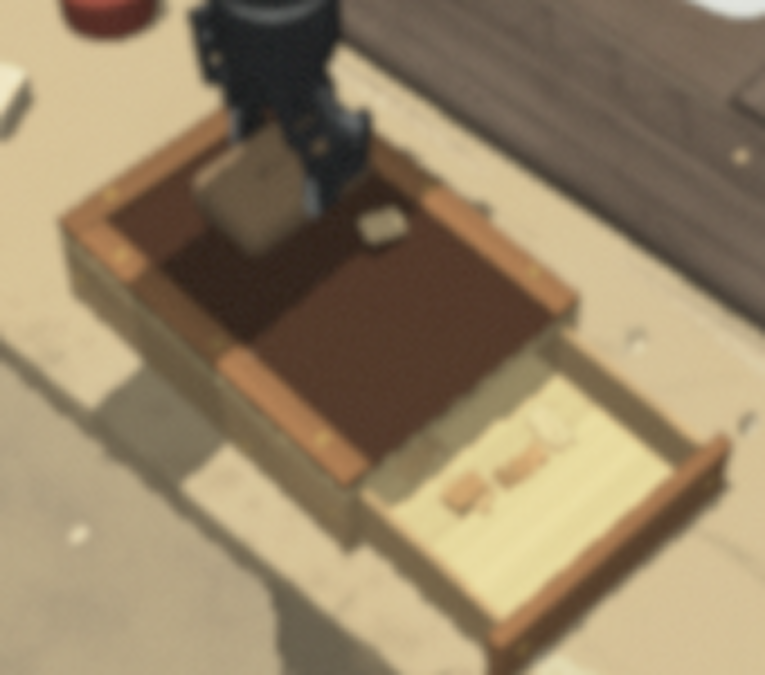

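View pics/s9c.png

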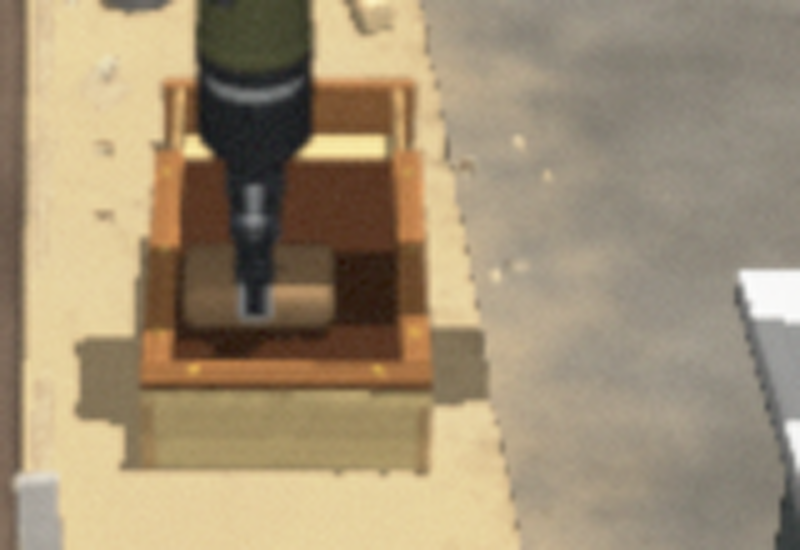

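```bash
python3 -m crank '[{"fingers":1,"travel":[0,0.005,0],"roll":0},{"fingers":1,"travel":[0,0.002,0],"roll":0},{"fingers":1,"travel":[0,0,0],"roll":0},{"fingers":1,"travel":[0,0,0.006],"roll":0},{"fingers":1,"travel":[0,0,0.012],"roll":0},{"fingers":1,"travel":[0,0,0.012],"roll":0},{"fingers":1,"travel":[0,0,0.012],"roll":0},{"fingers":1,"travel":[0,0,0.012],"roll":0},{"fingers":1,"travel":[0,0,0.012],"roll":0},{"fingers":1,"travel":[0,0,0.012],"roll":0},{"fingers":1,"travel":[0,0,0.012],"roll":0},{"fingers":1,"travel":[0,0,0.012],"roll":0}]'
python3 -m crank '[{"fingers":1,"travel":[0,0,0.012],"roll":0},{"fingers":1,"travel":[0,0,0.012],"roll":0},{"fingers":1,"travel":[0,0,0.012],"roll":0},{"fingers":1,"travel":[0,0,0.01],"roll":0},{"fingers":1,"travel":[0,0,0.008],"roll":0},{"fingers":1,"travel":[0,0,0],"roll":0},{"fingers":1,"travel":[0,-0.03,0],"roll":0},{"fingers":1,"travel":[0,-0.05,0],"roll":0},{"fingers":1,"travel":[0,0,-0.05],"roll":0},{"fingers":1,"travel":[0,0,-0.05],"roll":0},{"fingers":1,"travel":[0,0,-0.04],"roll":0}]'
python3 -c "
from h import *
snap('side','s10');snap('scene','c10');snap('wrist','w10');s=manip.state();print(s['time'],s['position'],s['force'])
crop('s10','s10c',290,180,450,290,5);crop('c10','c10c',240,190,410,340,4.5)"
```

```text
time: 12.2
position: [0.4956, -0.1411, 0.083]
ee_rot: [-0.024, 0.025, 0.707, -0.706]
force: [0.5, 3.8, 5.3]
gripper_width: 0.0587
time: 13.3
position: [0.5003, -0.0536, 0.1621]
ee_rot: [-0.024, 0.025, 0.707, -0.707]
force: [0.8, -0.4, -0.5]
gripper_width: 0.0588
13.45 [ 0.5003162  -0.05286019  0.16160604] [ 0.5118943  -0.5833339  -0.38767246]
```

View pics/c10c.png

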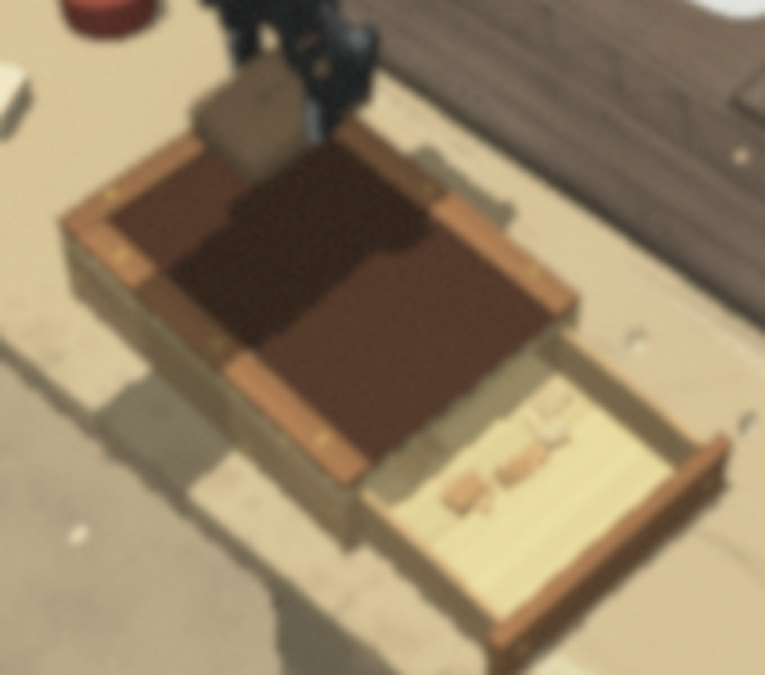

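View pics/s10c.png

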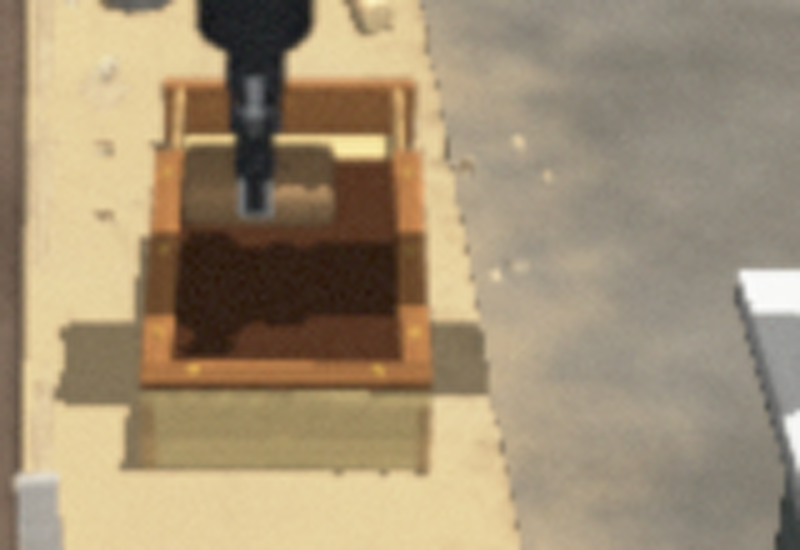

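View pics/w10.png

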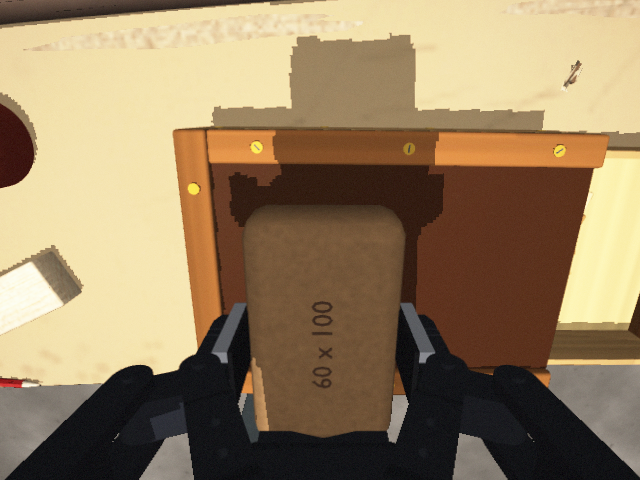

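```bash
python3 -m crank '[{"fingers":1,"travel":[0,0,0],"roll":-8.5},{"fingers":1,"travel":[0,0,0],"roll":-8.5},{"fingers":1,"travel":[0,0,0],"roll":-8.5},{"fingers":1,"travel":[0,0,0],"roll":-8.5},{"fingers":1,"travel":[0,0,0],"roll":-8.5},{"fingers":1,"travel":[0,0,0],"roll":-8.5},{"fingers":1,"travel":[0,0,0],"roll":-8.5},{"fingers":1,"travel":[0,0,0],"roll":-8.5},{"fingers":1,"travel":[0,0,0],"roll":-8.5},{"fingers":1,"travel":[0,0,0],"roll":-8.5},{"fingers":1,"travel":[0,0,0],"roll":0}]'
python3 -m crank '[{"fingers":1,"travel":[-0.039,0,-0.0117],"roll":0},{"fingers":1,"travel":[-0.04,0,-0.0115],"roll":0},{"fingers":1,"travel":[-0.04,0,-0.0115],"roll":0},{"fingers":1,"travel":[-0.04,0,-0.0115],"roll":0},{"fingers":1,"travel":[-0.04,0,-0.0115],"roll":0},{"fingers":1,"travel":[-0.04,0,-0.0115],"roll":0},{"fingers":1,"travel":[-0.04,0,-0.0115],"roll":0},{"fingers":1,"travel":[-0.04,0,-0.0115],"roll":0},{"fingers":1,"travel":[-0.04,0,-0.0115],"roll":0},{"fingers":1,"travel":[-0.04,0,-0.0115],"roll":0},{"fingers":1,"travel":[-0.04,0,-0.0115],"roll":0},{"fingers":1,"travel":[0,0,0],"roll":0}]'
python3 -m crank '[{"fingers":1,"travel":[0,0.05,0],"roll":0},{"fingers":1,"travel":[0,0.05,0],"roll":0},{"fingers":1,"travel":[0,0.03,0],"roll":0},{"fingers":1,"travel":[0,0,0],"roll":0},{"fingers":1,"travel":[0,0,0],"roll":0}]'
python3 -c "
from h import *
snap('side','s11');s=manip.state();print(s['time'],s['position'],s['force']);print(Rm(s['ee_rot']).as_matrix().round(3))
crop('s11','s11c',290,260,450,380,5)"
```

```text
time: 14.55
position: [0.5, -0.0576, 0.1615]
ee_rot: [-0.458, 0.459, -0.538, 0.538]
force: [0.4, -0.1, -1.3]
gripper_width: 0.059
time: 15.75
position: [0.4413, 0.4038, 0.1615]
ee_rot: [0.461, -0.46, 0.538, -0.535]
force: [-1.1, 0.2, 0.4]
gripper_width: 0.0585
time: 16.25
position: [0.4448, 0.3971, 0.0321]
ee_rot: [-0.458, 0.459, -0.538, 0.539]
force: [0.9, 1.2, 0.1]
gripper_width: 0.0585
16.3 [0.44551865 0.39820906 0.0335305 ] [-0.34222766  0.42779389  0.91920778]
[[-0.159  0.002  0.987]
 [-0.987  0.001 -0.159]
 [-0.002 -1.     0.002]]
```

View pics/s11c.png

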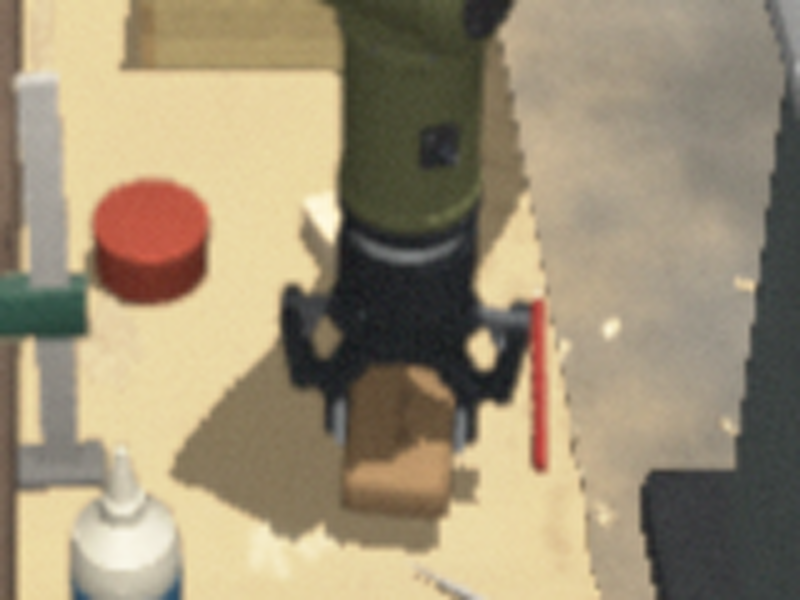

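```bash
python3 -m crank '[{"fingers":1,"travel":[0,0.015,0],"roll":0},{"fingers":1,"travel":[0,0.005,0],"roll":0},{"fingers":1,"travel":[0,0.0015,0],"roll":0},{"fingers":1,"travel":[0,0,0],"roll":0},{"fingers":1,"travel":[0,0,0],"roll":0}]'
python3 -m crank '[{"fingers":0,"travel":[0,0,0],"roll":0},{"fingers":0,"travel":[0,0,0],"roll":0},{"fingers":0,"travel":[0,0,0],"roll":0},{"fingers":0,"travel":[0,0,0],"roll":0},{"fingers":0,"travel":[0,-0.02,0],"roll":0},{"fingers":0,"travel":[0,-0.05,0],"roll":0},{"fingers":0,"travel":[0,-0.05,0],"roll":0},{"fingers":0,"travel":[0,-0.03,0],"roll":0},{"fingers":0,"travel":[0.02,0,0],"roll":0},{"fingers":0,"travel":[0.04,0,0],"roll":0},{"fingers":0,"travel":[0.02,0,0],"roll":0}]'
python3 -c "
from h import *
snap('side','s12');snap('wrist','w12');s=manip.state();print(s['time'],s['position'],s['force'])
crop('s12','s12c',290,260,450,380,5)"
```

```text
time: 16.8
position: [0.4443, 0.3979, 0.0111]
ee_rot: [-0.459, 0.459, -0.538, 0.538]
force: [-1.6, -1.9, 4.7]
gripper_width: 0.0587
time: 17.9
position: [0.4314, 0.3161, 0.1603]
ee_rot: [-0.459, 0.459, -0.537, 0.539]
force: [0.4, -0.4, 0.4]
gripper_width: 0.0858
18.0 [0.43192044 0.31547218 0.1602738 ] [ 0.76093417 -0.14260449 -0.16674548]
```

View pics/s12c.png

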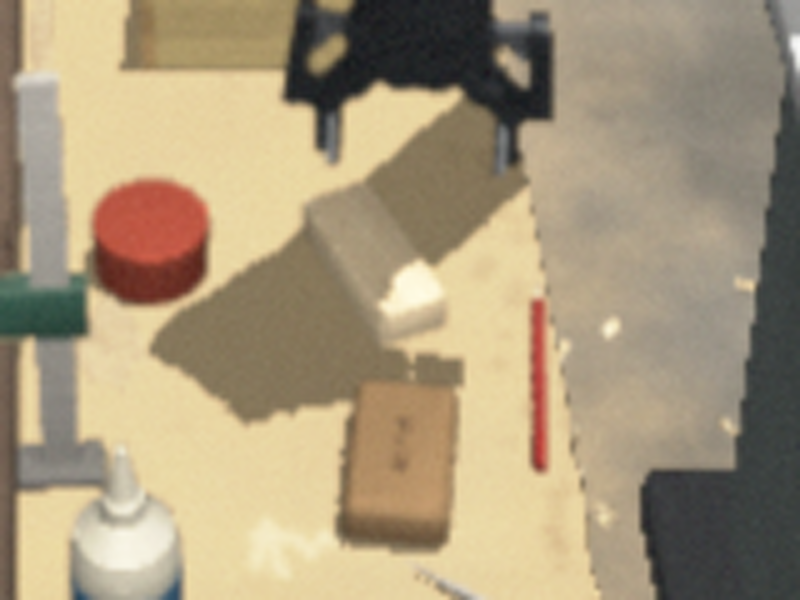

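View pics/w12.png

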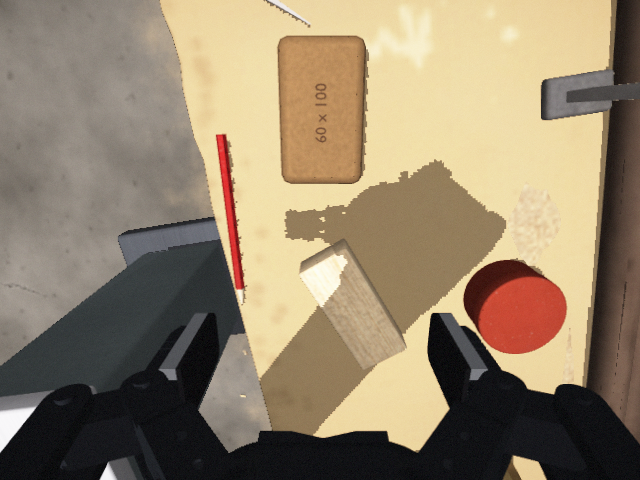

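```bash
python3 -m crank '[{"fingers":1,"travel":[0,0,0],"roll":-5},{"fingers":1,"travel":[0.03,0,0.01],"roll":0},{"fingers":1,"travel":[0.039,0,0.01],"roll":0},{"fingers":1,"travel":[0.039,0,0.01],"roll":0},{"fingers":1,"travel":[0.039,0,0.01],"roll":0},{"fingers":1,"travel":[0.039,0,0.008],"roll":0},{"fingers":1,"travel":[0.039,0,0.008],"roll":0},{"fingers":1,"travel":[0.039,0,0.006],"roll":0},{"fingers":1,"travel":[0.039,0,0.004],"roll":0},{"fingers":1,"travel":[0.039,0,0.002],"roll":0},{"fingers":1,"travel":[0.039,0,0.002],"roll":0},{"fingers":1,"travel":[0.039,0,0.002],"roll":0}]'
python3 -m crank '[{"fingers":1,"travel":[0.039,0,0.002],"roll":0},{"fingers":1,"travel":[0.039,0,0.002],"roll":0},{"fingers":1,"travel":[0.039,0,0],"roll":0},{"fingers":1,"travel":[0.039,0,0],"roll":0},{"fingers":1,"travel":[0.039,0,0],"roll":0},{"fingers":1,"travel":[0.039,0,0],"roll":0},{"fingers":1,"travel":[0.039,0,0],"roll":0},{"fingers":1,"travel":[0.008,0,0],"roll":0},{"fingers":1,"travel":[0,0,0],"roll":0},{"fingers":1,"travel":[0,0,0],"roll":0}]'
python3 -c "
from h import *
s=manip.state();c,_=snap('wrist','w13');print(s['time'],s['position'],s['force'],s['gripper_width'])
import pickle;pickle.dump(c,open('c13.pkl','wb'))
print(Rm(s['ee_rot']).as_matrix().round(3))"
```

```text
time: 19.2
position: [0.4746, -0.1059, 0.1605]
ee_rot: [-0.483, 0.482, -0.517, 0.517]
force: [1.0, 0.3, 0.0]
gripper_width: 0.0003
time: 20.2
position: [0.4594, -0.3839, 0.1599]
ee_rot: [0.483, -0.482, 0.517, -0.516]
force: [0.1, -0.7, 0.0]
gripper_width: -0.0004
20.2 [ 0.45944693 -0.38393044  0.15992774] [ 0.14245301 -0.66075682  0.04671708] -0.0004267415564257751
[[-0.068  0.     0.998]
 [-0.998  0.001 -0.068]
 [-0.001 -1.    -0.   ]]
```

View pics/w13.png

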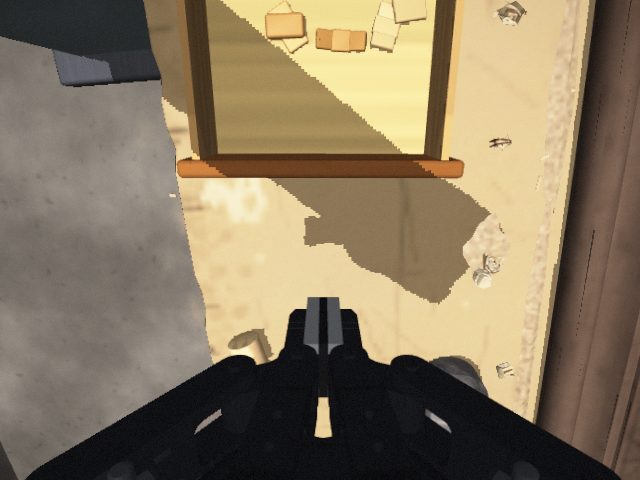

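```bash
python3 -m crank '[{"fingers":1,"travel":[-0.03,0,0],"roll":0},{"fingers":1,"travel":[-0.04,0,0],"roll":0},{"fingers":1,"travel":[-0.02,0,0],"roll":0},{"fingers":1,"travel":[0,0,0],"roll":0}]'
python3 - <<'E'
from h import *
import pickle;c=pickle.load(open('c13.pkl','rb'))
for u,v,z in((180,176,.059),(464,175,.059),(320,178,.059),(248,345,.0),(232,345,.0),(265,345,.0),(460,375,.05),(432,375,.05)): print(u,v,z,w(c,u,v,z).round(4))
snap('wrist','w14');print(manip.state()['position'])
crop('w14','w14c',160,20,480,280,2.4)
E
```

```text
time: 20.65
position: [0.4665, -0.2899, 0.1606]
ee_rot: [0.485, -0.484, 0.515, -0.515]
force: [-0.2, 0.2, 0.4]
gripper_width: 0.0
180 176 0.059 [ 0.3693 -0.3327  0.059 ]
464 175 0.059 [ 0.5562 -0.3447  0.059 ]
320 178 0.059 [ 0.4614 -0.3404  0.059 ]
248 345 0.0 [ 0.3804 -0.5036  0.    ]
232 345 0.0 [ 0.3651 -0.5026  0.    ]
265 345 0.0 [ 0.3966 -0.5046  0.    ]
460 375 0.05 [ 0.5653 -0.5113  0.05  ]
432 375 0.05 [ 0.5421 -0.5096  0.05  ]
[ 0.46586341 -0.29268147  0.16073828]
```

View pics/w14c.png

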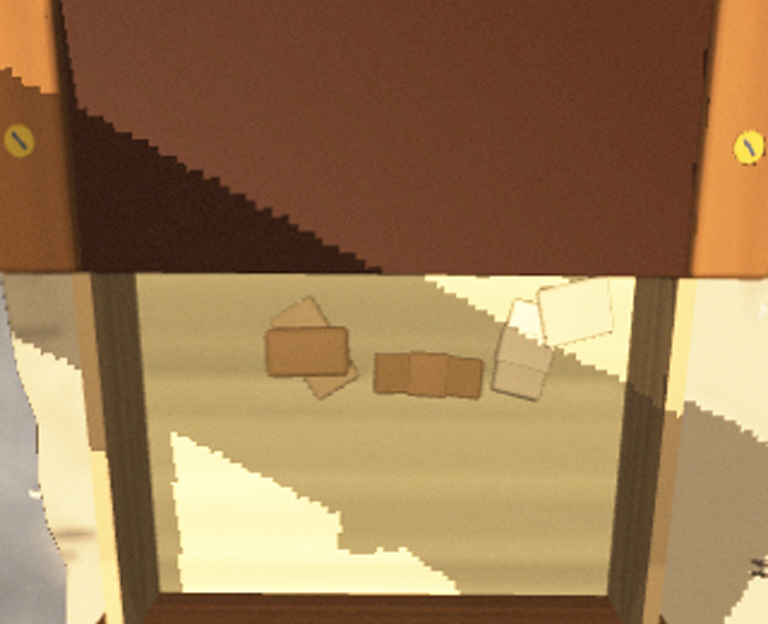

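```bash
python3 - <<'E'
from h import *
im=cv2.imread('pics/c10.png')[270:320,300:375]
im=cv2.convertScaleAbs(im,alpha=1.6,beta=-60)
cv2.imwrite('pics/c10d.png',cv2.resize(im,None,fx=10,fy=10,interpolation=cv2.INTER_CUBIC))
E
```

```text
(no output)
```

View pics/c10d.png

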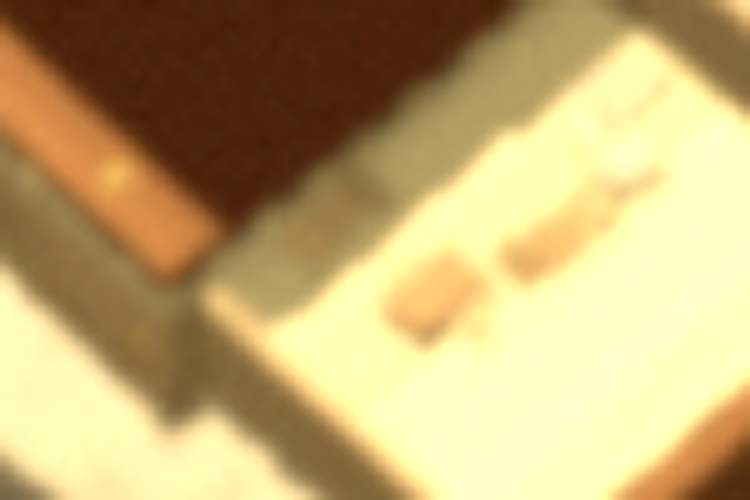

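```bash
python3 - <<'E'
from h import *
c=cal('scene')
yaw=np.radians(-3.9);A=np.array([[np.cos(yaw),np.sin(yaw)],[-np.sin(yaw),np.cos(yaw)]])
for u,v in((334,291),(329,294),(337,287),(343,300),(354,294)):
    for z in(.017,):
        P=w(c,u,v,z); print(u,v,z,P.round(3),"local",(A@(P[:2]-[.479,-.09])).round(3))
E
```

```text
334 291 0.017 [ 0.447 -0.206  0.017] local [-0.024 -0.118]
329 294 0.017 [ 0.431 -0.202  0.017] local [-0.04  -0.115]
337 287 0.017 [ 0.462 -0.203  0.017] local [-0.01  -0.114]
343 300 0.017 [ 0.442 -0.242  0.017] local [-0.026 -0.154]
354 294 0.017 [ 0.476 -0.251  0.017] local [ 0.008 -0.161]
```

```bash
python3 -m crank '[{"fingers":1,"travel":[0.03,0,0],"roll":0},{"fingers":1,"travel":[0.04,0,0],"roll":0},{"fingers":1,"travel":[0.025,0,0],"roll":0},{"fingers":1,"travel":[0,0.03,0],"roll":0},{"fingers":1,"travel":[0,0.05,0],"roll":0},{"fingers":1,"travel":[0,0.05,0],"roll":0},{"fingers":1,"travel":[0,0.002,0],"roll":0},{"fingers":1,"travel":[0,0,0],"roll":0},{"fingers":1,"travel":[0,0,0],"roll":0}]'
```

```text
time: 21.6
position: [0.4598, -0.3924, 0.0314]
ee_rot: [-0.482, 0.482, -0.515, 0.519]
force: [0.6, -1.1, 1.3]
gripper_width: 0.0001
```

```bash
python3 -m crank '[{"fingers":1,"travel":[-0.01,0,0],"roll":0},{"fingers":1,"travel":[-0.012,0,0],"roll":0},{"fingers":1,"travel":[-0.008,0,0],"roll":0},{"fingers":1,"travel":[-0.005,0,0],"roll":0},{"fingers":1,"travel":[-0.005,0,0],"roll":0},{"fingers":1,"travel":[-0.006,0,0],"roll":0},{"fingers":1,"travel":[-0.008,0,0],"roll":0},{"fingers":1,"travel":[-0.01,0,0],"roll":0},{"fingers":1,"travel":[-0.01,0,0],"roll":0},{"fingers":1,"travel":[-0.01,0,0],"roll":0},{"fingers":1,"travel":[-0.008,0,0],"roll":0},{"fingers":1,"travel":[-0.005,0,0],"roll":0}]'
python3 -c "
from h import *
snap('side','s15');snap('scene','c15');s=manip.state();print(s['time'],s['position'],s['force'])
crop('s15','s15c',290,150,450,290,5);crop('c15','c15c',240,190,410,340,4.5)"
```

```text
time: 22.8
position: [0.4648, -0.2926, 0.0282]
ee_rot: [0.483, -0.482, 0.517, -0.517]
force: [-0.9, -1.1, 0.8]
gripper_width: 0.0002
22.9 [ 0.46485184 -0.29252288  0.02815679] [-0.45961886 -0.32552372 -0.78402775]
```

View pics/c15c.png

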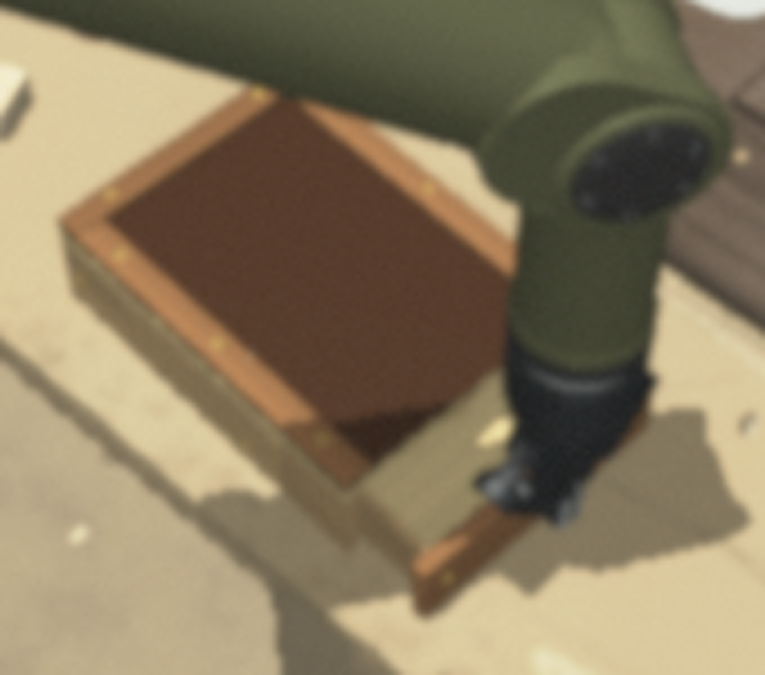

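```bash
python3 -m crank '[{"fingers":1,"travel":[-0.006,0,0],"roll":0},{"fingers":1,"travel":[-0.006,0,0],"roll":0},{"fingers":1,"travel":[-0.006,0,0],"roll":0},{"fingers":1,"travel":[-0.004,0,0],"roll":0},{"fingers":1,"travel":[-0.003,0,0],"roll":0},{"fingers":1,"travel":[-0.003,0,0],"roll":0}]'
python3 -m crank '[{"fingers":1,"travel":[-0.003,0,0],"roll":0},{"fingers":1,"travel":[-0.002,0,0],"roll":0},{"fingers":1,"travel":[0,0,0],"roll":0}]'
```

```text
time: 23.5
position: [0.4666, -0.2664, 0.0283]
ee_rot: [-0.482, 0.482, -0.517, 0.517]
force: [-0.3, -2.3, -0.8]
gripper_width: 0.0003
time: 23.8
position: [0.4669, -0.2611, 0.0283]
ee_rot: [-0.482, 0.482, -0.517, 0.517]
force: [-0.8, -2.1, -2.6]
gripper_width: 0.0004
```

```bash
python3 -m crank '[{"fingers":1,"travel":[-0.002,0,0],"roll":0},{"fingers":1,"travel":[-0.002,0,0],"roll":0},{"fingers":1,"travel":[0,0,0],"roll":0}]'
python3 -m crank '[{"fingers":1,"travel":[-0.002,0,0],"roll":0},{"fingers":1,"travel":[0,0,0],"roll":0}]'
python3 -m crank '[{"fingers":1,"travel":[-0.002,0,0],"roll":0},{"fingers":1,"travel":[0,0,0],"roll":0}]'
```

```text
time: 24.1
position: [0.4672, -0.257, 0.0283]
ee_rot: [-0.482, 0.482, -0.517, 0.517]
force: [-0.4, -4.2, -2.2]
gripper_width: 0.0
time: 24.3
position: [0.4674, -0.255, 0.0283]
ee_rot: [0.482, -0.482, 0.517, -0.517]
force: [-0.7, -4.5, -1.6]
gripper_width: -0.0001
time: 24.5
position: [0.4675, -0.2531, 0.0283]
ee_rot: [-0.482, 0.482, -0.517, 0.517]
force: [-0.7, -4.6, -2.8]
gripper_width: 0.0002
```

```bash
for i in 1 2; do :; done; python3 -m crank '[{"fingers":1,"travel":[-0.002,0,0],"roll":0},{"fingers":1,"travel":[0,0,0],"roll":0}]'
python3 -m crank '[{"fingers":1,"travel":[-0.002,0,0],"roll":0},{"fingers":1,"travel":[0,0,0],"roll":0}]'
python3 -m crank '[{"fingers":1,"travel":[-0.001,0,0],"roll":0},{"fingers":1,"travel":[0,0,0],"roll":0}]'
```

```text
time: 24.7
position: [0.4676, -0.2512, 0.0283]
ee_rot: [-0.482, 0.482, -0.517, 0.517]
force: [-0.7, -5.0, -1.8]
gripper_width: -0.0003
time: 24.9
position: [0.4677, -0.2493, 0.0283]
ee_rot: [-0.482, 0.482, -0.517, 0.517]
force: [-1.1, -5.5, -3.0]
gripper_width: -0.0002
time: 25.1
position: [0.4678, -0.2486, 0.0283]
ee_rot: [-0.482, 0.482, -0.517, 0.517]
force: [0.0, -5.1, -3.3]
gripper_width: -0.0
```

```bash
python3 -m crank '[{"fingers":1,"travel":[-0.001,0,0],"roll":0},{"fingers":1,"travel":[-0.001,0,0],"roll":0}]'
python3 -m crank '[{"fingers":1,"travel":[-0.001,0,0],"roll":0},{"fingers":1,"travel":[0,0,0],"roll":0}]'
python3 -m crank '[{"fingers":1,"travel":[-0.001,0,0],"roll":0},{"fingers":1,"travel":[0,0,0],"roll":0}]'
```

```text
time: 25.3
position: [0.4679, -0.2469, 0.0283]
ee_rot: [-0.482, 0.482, -0.517, 0.518]
force: [-1.0, -6.4, -2.4]
gripper_width: 0.0
time: 25.5
position: [0.468, -0.2458, 0.0283]
ee_rot: [-0.482, 0.482, -0.517, 0.517]
force: [0.7, -5.7, -3.9]
gripper_width: -0.0
time: 25.7
position: [0.4681, -0.2449, 0.0283]
ee_rot: [-0.482, 0.482, -0.517, 0.518]
force: [-1.7, -7.1, -2.8]
gripper_width: -0.0003
```

```bash
python3 -m crank '[{"fingers":1,"travel":[-0.001,0,0],"roll":0},{"fingers":1,"travel":[0,0,0],"roll":0}]'
python3 -m crank '[{"fingers":1,"travel":[-0.001,0,0],"roll":0},{"fingers":1,"travel":[0,0,0],"roll":0}]'
```

```text
time: 25.9
position: [0.4681, -0.2443, 0.0283]
ee_rot: [-0.482, 0.482, -0.517, 0.518]
force: [0.3, -6.7, -3.9]
gripper_width: -0.0004
time: 26.1
position: [0.4681, -0.2442, 0.0284]
ee_rot: [-0.481, 0.483, -0.517, 0.518]
force: [0.1, -8.9, -4.2]
gripper_width: 0.0003
```

```bash
python3 -c "
from h import *
snap('scene','c16');s=manip.state();print(s['time'],s['position'],s['force'])
crop('c16','c16c',240,190,410,340,4.5)"
```

```text
26.15 [ 0.46809755 -0.24422915  0.0283446 ] [-0.64385172 -9.19799969 -3.51435314]
```

View pics/c16c.png

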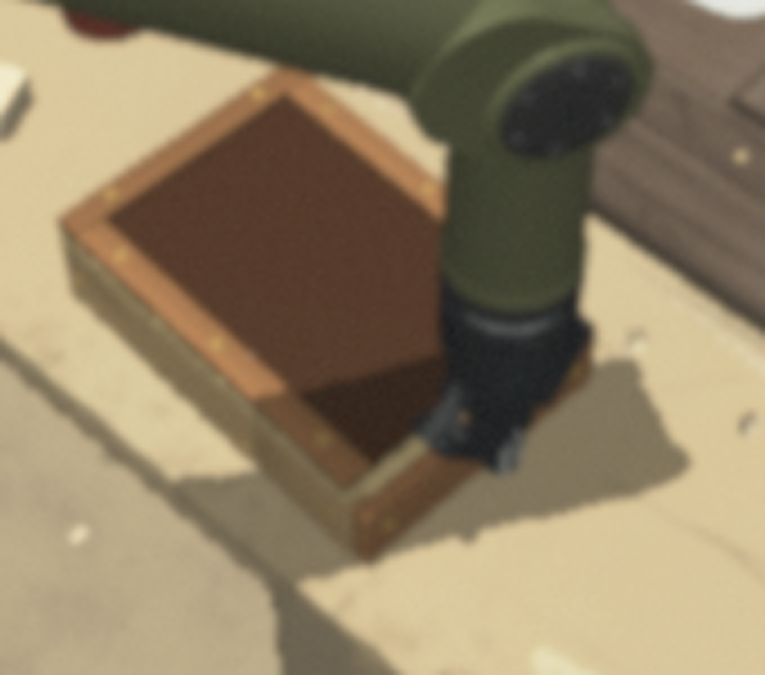

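```bash
python3 -m crank '[{"fingers":1,"travel":[-0.001,0,0],"roll":0},{"fingers":1,"travel":[0,0,0],"roll":0},{"fingers":1,"travel":[0,0,0],"roll":0}]'
```

```text
time: 26.45
position: [0.4681, -0.2442, 0.0284]
ee_rot: [-0.481, 0.483, -0.516, 0.519]
force: [-1.0, -10.2, -5.4]
gripper_width: -0.0003
```

Solid stop confirmed (0 mm motion, force rising). Release smoothly.

```bash
python3 -m crank '[{"fingers":1,"travel":[0.005,0,0],"roll":0},{"fingers":1,"travel":[0.008,0,0],"roll":0},{"fingers":1,"travel":[0.012,0,0],"roll":0},{"fingers":1,"travel":[0.02,0,0],"roll":0},{"fingers":1,"travel":[0.03,0,0],"roll":0},{"fingers":1,"travel":[0.03,0,0],"roll":0},{"fingers":1,"travel":[0,-0.04,0],"roll":0},{"fingers":1,"travel":[0,-0.05,0],"roll":0},{"fingers":1,"travel":[0,-0.05,0],"roll":0},{"fingers":1,"travel":[0,0,0],"roll":0},{"fingers":1,"travel":[0,0,0],"roll":0}]'
python3 -c "
from h import *
c,_=snap('wrist','w17');snap('scene','c17');snap('side','s17');s=manip.state();print(s['time'],s['position'],s['force'])
import pickle;pickle.dump(c,open('c17.pkl','wb'))
crop('c17','c17c',240,190,410,340,4.5)"
```

```text
time: 27.55
position: [0.4624, -0.3459, 0.1701]
ee_rot: [-0.483, 0.482, -0.516, 0.518]
force: [0.6, 0.1, -0.9]
gripper_width: 0.0001
27.7 [ 0.46039879 -0.34483883  0.16655102] [-0.47221233 -0.43810295 -0.44911978]
```

View pics/w17.png

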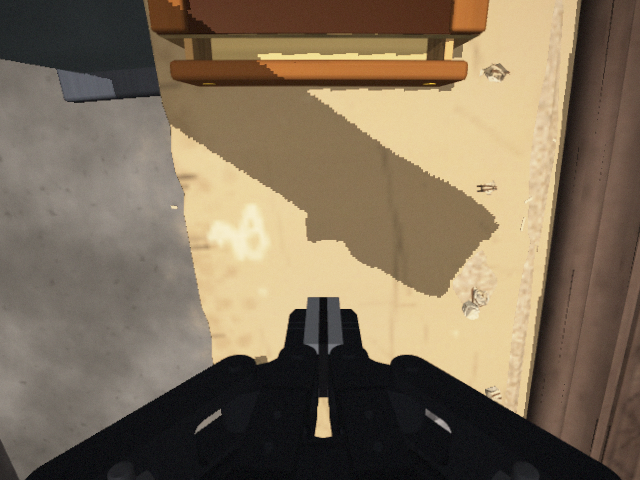

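View pics/c17c.png

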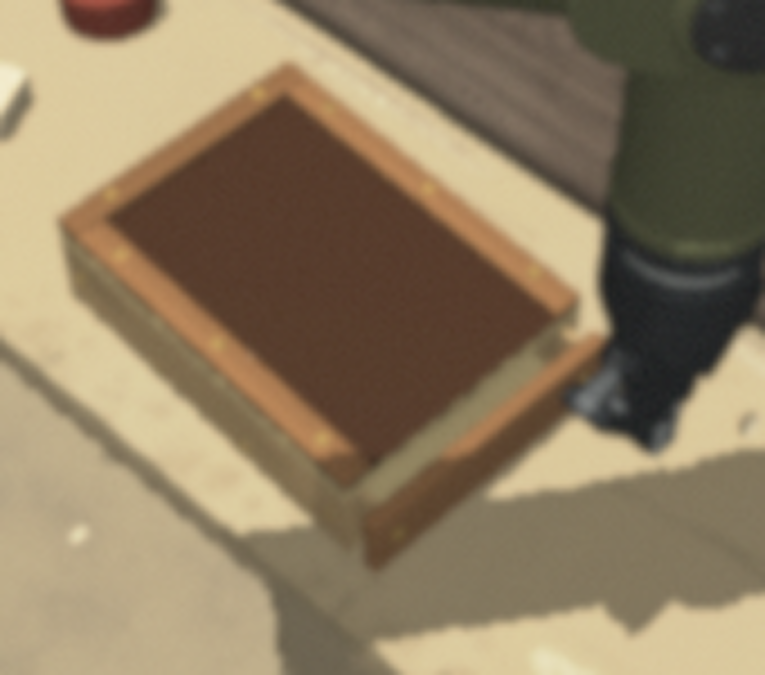

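View pics/s17.png

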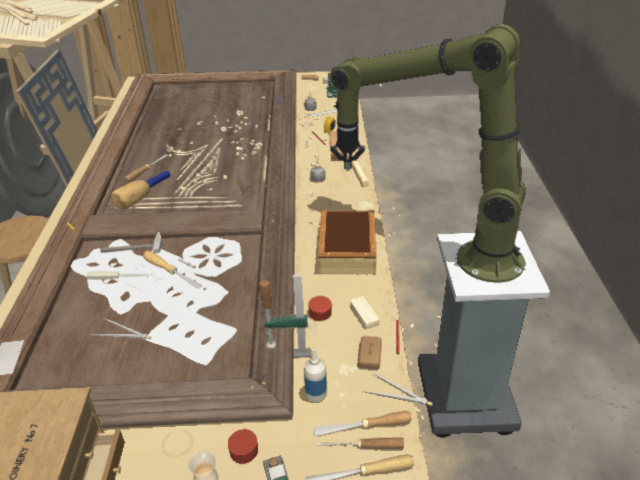

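```bash
python3 - <<'E'
from h import *
import pickle;c=pickle.load(open('c17.pkl','rb'))
a,b=w(c,173,80,.059)[:2],w(c,466,79,.059)[:2]
p,q=w(c,155,32,.08)[:2],w(c,487,32,.08)[:2]  # board end top edge
m=(a+b)/2; n=(p+q)/2; yv=np.array([.068,.9977])
print(m,n,(n-m)@yv, np.linalg.norm(b-a),np.linalg.norm(q-p))
s=cal('scene');f=lambda x,y,z:w(s,240+x/4.5,190+y/4.5,z)[:2]
print(f(370,525,.059),f(605,345,.059),(( (f(352,482,.08)+f(578,295,.08))/2-(f(370,525,.059)+f(605,345,.059))/2)@yv))
c=cal('wrist');snap('wrist','w18');crop('w18','w18c',140,0,500,110,2.2);print(manip.state()['position'],c['eye'])
pickle.dump(c,open('c18.pkl','wb'))
E
```

```text
[ 0.46885543 -0.24153672] [ 0.47151327 -0.21862624] 0.0230385096682969 0.18642400550584 0.18733219060466827
[ 0.37306863 -0.23209427] [ 0.55605999 -0.25132701] 0.022099497429239032
[ 0.46032171 -0.34489151  0.16641161] [ 0.46736459 -0.26423011  0.30942292]
```

View pics/w18c.png

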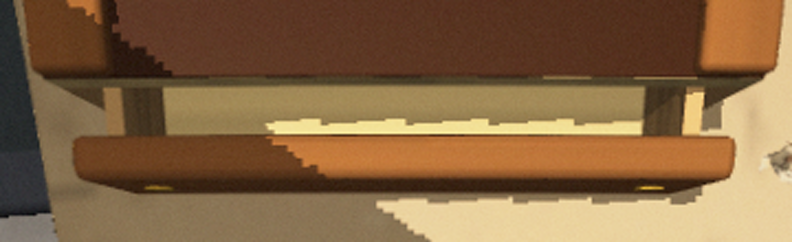

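```bash
python3 -m crank '[{"fingers":1,"travel":[0.02,0,0],"roll":0},{"fingers":1,"travel":[0.03,-0.02,0],"roll":0},{"fingers":1,"travel":[0,-0.02,0],"roll":0},{"fingers":1,"travel":[0,0,0],"roll":0},{"fingers":1,"travel":[0,0,0],"roll":0},{"fingers":1,"travel":[0,0,0],"roll":0},{"fingers":1,"travel":[0,0,0],"roll":0},{"fingers":1,"travel":[0,0,0],"roll":0},{"fingers":1,"travel":[0,0,0],"roll":0},{"fingers":1,"travel":[0,0,0],"roll":0}]'
python3 -c "
from h import *
c,_=snap('scene','c19');
crop('c19','c19c',160,150,410,340,3.2)"
```

```text
time: 28.75
position: [0.4576, -0.3956, 0.2082]
ee_rot: [0.482, -0.482, 0.517, -0.517]
force: [-0.5, 0.8, 0.5]
gripper_width: 0.0003
```

View pics/c19c.png

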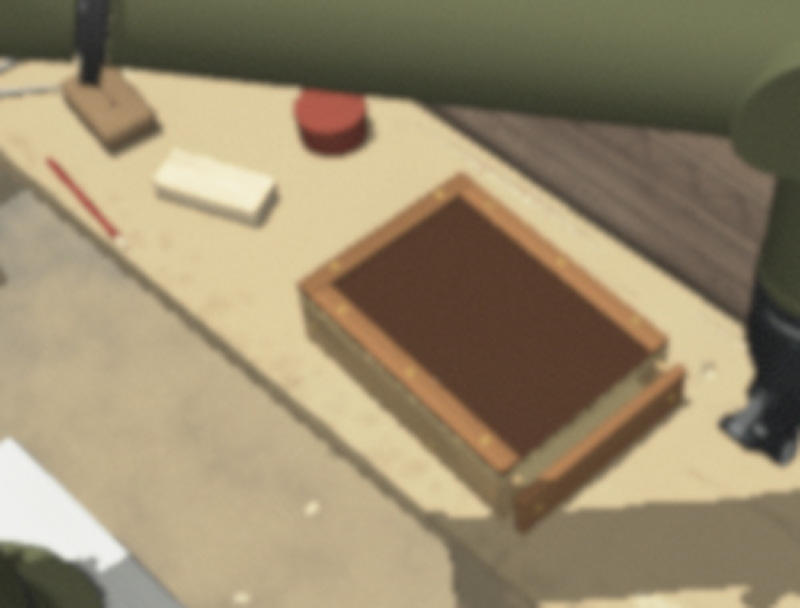

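The tray is shut and staying put a second later, the plate is bare, and the cork lies flat on the bench. (The dark strip over the cork is part of the arm in the foreground.)

```bash
python3 -c "
from station import manip
print(manip.close_job())"
```

```text
the job is handed in; nothing more can be done
None
```

I handed the job in at about 29 s of the 72 s allowed. The plate is bare, the tray is latched and the cork block is flat on the bench, but I could not see all six chips clearly.

- **Wiping:** I gripped the cork block high across its 60 mm side and made two strokes on the plate at about 5 N. It touched down at 11 N. The chips went off the open end, and the fingers stayed above them.
- **Cork block:** I set it down close to where it started. The wrist and side pictures showed it flat and released.
- **Tray:** I pushed the front with closed fingers until the tip stopped moving, at about 10 N, and then backed off. The front measured about 22–23 mm beyond the board's end, against 25 mm nominal. That puts the tray about 2–3 mm past its nominal latched place, inside the 7 mm limit. About a second later it looked unmoved in the scene picture; I did not measure it again.
- **Chip count:** Before shutting the tray I saw five chips in it in the wrist picture. The sixth showed only as a faint patch in the shadow just under the plate edge. By the camera geometry it lies on the tray floor, but I did not get a clear view of it.
- **Bystanders:** The pine offcut and red tin looked undisturbed in the last scene picture. The oil can was last seen in place in the side picture about a second earlier. I did not measure any of the three against its starting place.

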